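Load the bottle steriliser, discard the warped bottles, hang up the tong and set the lever

ROBOT

A 6-joint arm with a two-finger parallel gripper is mounted at the origin on the work surface. World frame = base frame: x ahead of the robot, y to its left, z up, the work surface at z = 0. Lengths are in mm, angles in degrees, forces in N, time in s.
With the tool pointing down it reaches from about 300 to 1000 mm from the base axis. Payload 5.1 kg.
Tool frame: the origin (TCP) lies between the finger pads; the fingertips stand 17 mm ahead of it and the grasp point (between the pads) lies 2 mm behind it; z points along the fingers, y is the line along which they close (so a half turn about z gives the same grasp; the last joint's range is limited). The gripper opens to 95 mm and grips with 3 to 60 N. Pads are 20 mm wide; open, the fingers measure 119 mm over their backs; the gripper's body (75 mm by 180 mm) begins 59 mm behind the grasp point.
Start: joints at [-68.617, 7.093, 94.555, -0, 78.352, -4.733], TCP at [286.085, -583.644, 231.656] pointing down, gripper open.
Joint ranges: [-149.61, 149.61], [-58.7, 133.49], [1.44, 155.28], [-77.14, 257.14], [18.33, 153.61], [-166.67, 166.67]. Speed limits (degrees/s): [147.25, 147.25, 180, 180, 180, 180].

INTERFACE

Orientations are given as a 3x3 rotation matrix whose columns are the frame's x, y, z axes.
In Python, from cell import bot, imaging, workorder gives the robot as it stands.
- The arm moves only by the tool send_rows, never from a script. Its argument "moves" is one flat list of numbers, 7 for each row, row after row: the shift along the tool's x, y, z in m, then the turn, a rotation vector about the tool's x, y, z in rad, then the opening, from 0 (shut) to 1 (fully open). In form: [tx, ty, tz, wx, wy, wz, gripper, tx, ty, tz, wx, wy, wz, gripper, ...]. A call has 1 to 20 rows; each row is the pose to reach, as a shift and turn from the pose commanded when the call began, along the tool's axes at that moment; what a row does not reach only later rows make up. A row lasts 1/10 s, in which the tool goes at most 50 mm and 8.59 degrees, less where a joint would pass 70% of its speed; a pose out of reach is approached as far as the arm can. A call with a gripper value outside its range is refused whole. The fingers move at their own pace and stop on an object; "grip_force" is the grip in N (left out, the last holds). Time passes only in rows, so rows that repeat a pose let the fingers close. It gives the time, the measured TCP pose, the force, the opening and the grip force at its end, in the units of the state.
- bot.read_state(): the state, without advancing time (a new reading comes with each control period).
- imaging.capture(name): name is "side" or "top"; returns (picture, depth): 400x640x3 uint8, red, green, blue; 400x640 float32, mm along the optical axis (not along the pixel's ray), 0 where there is no reading.
- imaging.camera_model(name): a dict with "camera_matrix" (3x3 intrinsics, pixels), "rvec" (rotation vector, rad) and "tvec" (3), from world to camera coordinates, as OpenCV has them. Camera axes: x right, y down, z forward; pixel columns grow to the right and rows downward; lengths in mm; the calibration is good to about 2 mm. A picture is of the moment at which its call begins. camera_model takes no time and is no camera call.
- workorder.job_done(): hands the job in; it is judged then, once.
The state is a dict: "clock": time; "q": joint angles; "joint_vel": joint speeds; "joint_torque": joint torques, N m; "ee_pos": TCP position; "eef_rot": TCP orientation; "contact_force": force on the tool from outside, world axes, zero at the start; "torque": the same for the moment, N m; "finger_gap": finger opening in mm; "gripper_force": force on a finger pad.
Only numpy, scipy, OpenCV 4.12 (cv2) and the standard library are available. Lean on these libraries where they do the work, as an engineer would, in place of code of your own. Each camera call takes 0.05 s, during which the arm holds its last target. There are 200 camera calls.

TASK

First turn the steriliser's lever right back to off, at its stop away from the basket. While it is off, take the bottle tong out of the basket and hang it astride the drying rail, stand every sound feeding bottle upright in the basket and put every heat-warped one, with the leaning neck, into the cardboard discard box. Last, turn the lever until it lies in line with the brass marker and let go, leaving everything else on the counter where it is.

Things in the scene. Friction and masses are not known exactly. Their poses are not given: they have to be found in the camera images.
- sound1: A sound feeding bottle, white plastic, standing upright: round body 62 mm in diameter and 75 mm high, then a shoulder and a straight, upright, central neck 36 mm in diameter, 110 mm high in all, about 80 g, heavy at the base. Origin at the centre of the underside, z up the bottle. Two or three of the three sound bottles are present.
- sound2: A sound feeding bottle, white plastic, standing upright: round body 62 mm in diameter and 75 mm high, then a shoulder and a straight, upright, central neck 36 mm in diameter, 110 mm high in all, about 80 g, heavy at the base. Origin at the centre of the underside, z up the bottle. Two or three of the three sound bottles are present.
- sound3: A sound feeding bottle, white plastic, standing upright: round body 62 mm in diameter and 75 mm high, then a shoulder and a straight, upright, central neck 36 mm in diameter, 110 mm high in all, about 80 g, heavy at the base. Origin at the centre of the underside, z up the bottle. Two or three of the three sound bottles are present.
- warped1: A heat-warped feeding bottle, a reject, same white plastic, standing: round body 62 mm in diameter and 68 mm high, whose 36 mm neck leans over at 43 degrees towards the bottle's +x, sticking out to 48 mm from the body's axis, 104 mm high in all, about 80 g, heavy at the base. Origin at the centre of the underside, z up the body. One or two of the two are present.
- warped2: A heat-warped feeding bottle, a reject, same white plastic, standing: round body 62 mm in diameter and 68 mm high, whose 36 mm neck leans over at 43 degrees towards the bottle's +x, sticking out to 48 mm from the body's axis, 104 mm high in all, about 80 g, heavy at the base. Origin at the centre of the underside, z up the body. One or two of the two are present.
- tong: Stainless bottle tong, a rigid inverted U, 120 g, standing on its jaws in the basket. Legs 24 mm wide (x), 6 thick, 44 clear between (y; 42 between the jaws at the foot, which are 50 wide, 60 over all), joined by a bridge at z 95 to 101 mm; on its middle a grip tab, 24 (x) by 14 (y) mm, up to z 135. Origin at the foot midway between the jaws, z up to the tab.
- tong_crook (a point): Centre of the underside of the tong's bridge, 95 mm above the tong's origin: what rests on the rail when the tong hangs astride it. Axes as the tong's.
- tong_tab (a point): Centre of the top of the tong's grip tab (135 mm above the tong's origin). Axes as the tong's.
- rail_mid (a point): Middle of the drying rail, on the axis of its horizontal steel bar (14 mm in diameter, 180 mm long, on a post with a round foot at each end, axis 150 mm above the counter). The bar runs along this point's y axis; x is level and across the bar, z up. Fixed.
- steriliser: The electric bottle steriliser, fixed: a white base 170 mm (its x) by 500 mm (its y, from -245 to +255 mm), top 50 mm above the counter; open steel basket on its -y part, grey control panel with the lever on its +y part. Origin under its middle on the counter, x away from the robot.
- basket (a point): Centre of the basket's floor, 50 mm above the counter; axes as the steriliser's. The basket is 150 mm (x) by 280 mm (y) inside, walls 50 mm high and 5 mm thick; room for three bottles standing in a row along y.
- discard_box: The open cardboard discard box, fixed, outside 200 mm (its x) by 170 mm (its y), 80 mm high, walls and floor 5 mm thick. Origin at the centre of its underside.
- lever_hinge (a point): Point on the vertical hinge axis of the lever and of the marker, on the panel's surface, 50 mm above the counter; axes as the steriliser's.
- lever_knob (a point): Centre of the top of the round upright post (22 mm in diameter, 50 mm tall, top 120 mm above the counter) by which the black lever is moved, 70 mm from the hinge axis. Its x axis turns with the lever and points from the post towards the hinge. The lever arm is a flat black bar under the post (its top 72 mm above the counter).
- lever (a joint): Angle of the lever, 0 to 1.6 rad. 0 is OFF, at its end stop, the post farthest from the basket; growing, it turns counter-clockwise seen from above, towards the basket. From the hinge the lever points along the direction (-cos(q-0.8), -sin(q-0.8)) in the steriliser's x, y. It stays where it is left; friction about 0.12 N m (some 2 N at the post).
- marker (a joint): Angle of the brass marker, a flat pointer on the panel under the lever turning on the same axis, counted as for the lever: the lever is set to the marker when the two angles are equal. It cannot be touched or moved by the robot; it differs from start to start (0.6 to 1.5 rad).
- marker_tip (a point): Top of the wide outer end of the brass marker (a tab 24 by 10 mm), 100 mm from the hinge axis, 55 mm above the counter. Its x axis points along the marker towards the hinge.
- formula_tin: Bystander, to be left alone: closed aluminium formula tin, 100 mm in diameter, 130 mm high. Origin on its underside at its centre.
- water_bottle: Bystander, to be left alone: clear plastic bottle, 70 mm in diameter, 220 mm high. Origin on its underside at its centre.
- scoop: Bystander, to be left alone: blue measuring scoop, 100 mm long, 22 mm high. Origin on its underside near its middle.
- mug: Bystander, to be left alone: white mug, 80 mm in diameter, 85 mm high. Origin on its underside at its centre.
- bowl: Bystander, to be left alone: blue bowl, 130 mm in diameter, 50 mm high. Origin on its underside at its centre.
There are look-alikes about, which are no part of the job. Leave any blue look-alike of the tong alone. Leave any orange look-alike of the sound1 alone.

How it is judged:
By the outcome, as a careful person would: the job done as asked, in the order asked, and still so for the second after the job is handed in, with the robot touching nothing.
Of sound1, sound2, sound3 only 2 to 3 are there at a start; the rules pass over those that are not, and their reading is None.
Of warped1, warped2 only 1 to 2 are there at a start; the rules pass over those that are not, and their reading is None.
At some moment in a run one of sound1, sound2, sound3, warped1, warped2 may be knocked a few centimetres aside while the robot is not near it.
It also fails if it takes over 210 s, if anything falls off the work surface, if the arm or the gripper's body presses on something with over 40 N, if the wrist force passes 120 N, or if a joint passes its speed limit or range.

## Working session

There is one attempt and no reset: what is moved stays moved. The work goes in short steps, Python scripts to look and compute and a tool call to move; the robot and the scene stay as the last step left them, time stands still between calls to the robot, and variables do not carry over. Pictures are saved under pics/ and viewed, at most 14 in all, crops included, and the job is handed in when it is done.

Besides the shell and the picture viewer there is one more tool, called after "Request:" as a command line: name --argument value ..., lists and objects as JSON in quotes. send_rows: Moves the arm, as the interface text tells. Its arguments: {"type":"object","properties":{"moves":{"type":"array"},"grip_force":{"type":"number"}},"required":["moves"]}

```bash
ls; mkdir -p pics
cat > h.py <<'E'
import numpy as np, cv2
from cell import bot, imaging, workorder
def cap(n):
    p,d=imaging.capture(n); m=imaging.camera_model(n)
    K=np.array(m["camera_matrix"],float); R=cv2.Rodrigues(np.array(m["rvec"],float))[0]; t=np.array(m["tvec"],float).ravel()
    v,u=np.mgrid[0:400,0:640]
    c=np.stack([(u-K[0,2])/K[0,0]*d,(v-K[1,2])/K[1,1]*d,d],-1)
    W=(c-t)@R; W[d==0]=np.nan
    return p,d,W
def save(n,p): cv2.imwrite("pics/"+n+".png",cv2.cvtColor(p,cv2.COLOR_RGB2BGR))
E
python3 - <<'E'
from h import *
for n in("top","side"):
    p,d,W=cap(n); save(n+"0",p); np.save(n+"0.npy",W)
    m=imaging.camera_model(n);print(m)
s=bot.read_state();print(s)
E
```

```text
pics
{'camera_matrix': array([[421.52475206,   0.        , 312.03857629],
       [  0.        , 421.52475206, 196.6976487 ],
       [  0.        ,   0.        ,   1.        ]]), 'rvec': array([ 2.1184347 , -2.17542882,  0.1397743 ]), 'tvec': array([ -19.42216629,  495.52267975, 1612.65648023])}
{'camera_matrix': array([[440.28625535,   0.        , 321.96893821],
       [  0.        , 440.28625535, 204.03666559],
       [  0.        ,   0.        ,   1.        ]]), 'rvec': array([ 0.41018413, -2.69295514,  1.31470944]), 'tvec': array([ 480.91234164,  207.47496689, 1570.84546568])}
{'clock': 0.1, 'q': array([-6.86183046e+01,  7.12787010e+00,  9.46260841e+01,  6.78350339e-04,
        7.83523957e+01, -4.73303498e+00]), 'joint_vel': array([-0.01013452, -0.09148307, -0.15514053,  0.0106432 ,  0.04787866,
        0.00976737]), 'joint_torque': array([-1.87742189e-04, -4.18884265e+01, -3.61095071e+01,  7.77159934e-02,
        4.61429323e-02, -5.93962204e-05]), 'ee_pos': array([ 285.88113836, -583.14174113,  230.53307488]), 'eef_rot': array([[ 8.97915552e-01,  4.40167261e-01, -6.65917990e-04],
       [ 4.40167734e-01, -8.97913896e-01,  1.73262725e-03],
       [ 1.64708775e-04, -1.84886857e-03, -9.99998277e-01]]), 'contact_force': array([-1.07379057,  0.16430452, -0.55439392]), 'torque': array([-0.01806102,  0.02285664,  0.01323717]), 'gripper_force': 0.0, 'finger_gap': 94.66180178562249}
```

View pics/top0.png

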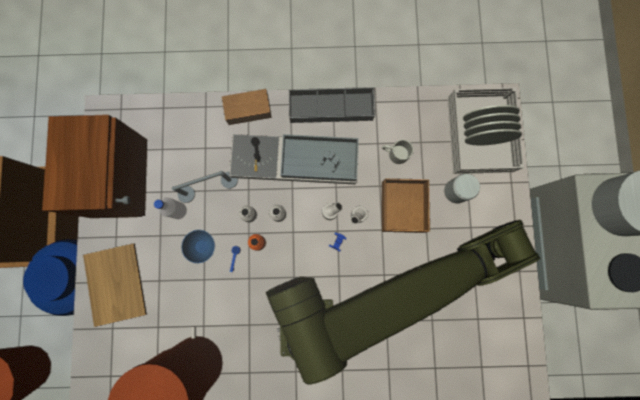

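View pics/side0.png

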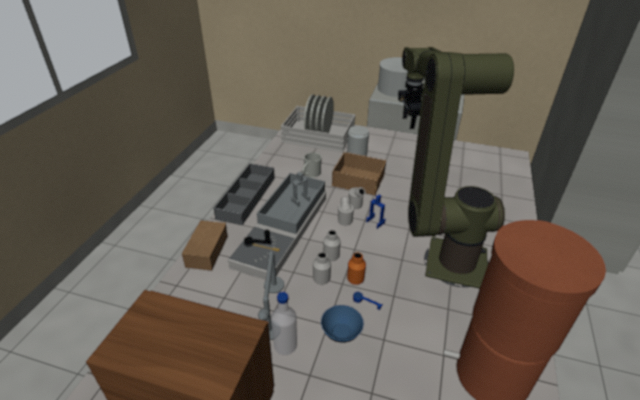

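The top view shows the basket at about (320,158), the lever and marker at (256,155), and the rail from (183,193) to (228,181). There are four white bottles at (248,213), (278,212), (332,210) and (358,214), and the box is at (405,205). I'll zoom in on both views.

Run:
```python
import cv2
a=cv2.imread("pics/top0.png")[125:255,165:440]
b=cv2.imread("pics/side0.png")[150:330,210:410]
cv2.imwrite("pics/c1.png",cv2.resize(a,None,fx=2.9,fy=2.9,interpolation=3))
cv2.imwrite("pics/c2.png",cv2.resize(b,None,fx=3.3,fy=3.3,interpolation=3))
```

```text
(no output)
```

View pics/c1.png

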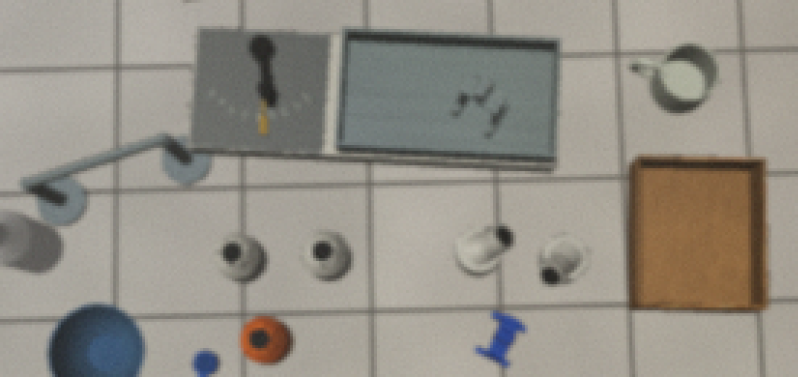

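View pics/c2.png

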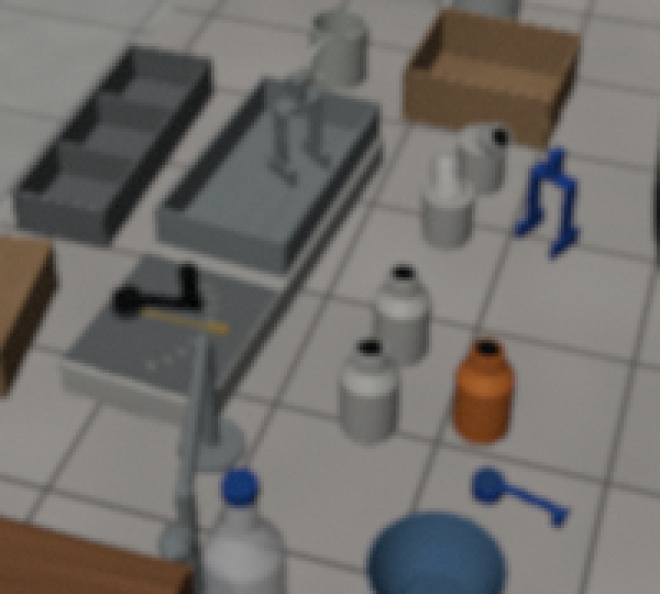

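The close-ups show two sound bottles, at about (242,255) and (325,253) in the first crop, and two warped ones at (485,250) and (560,262). The tong is grey and stands in the basket near (485,105). The marker is brass, and the lever's hinge is at the round cap at (262,47). Next I'll measure positions from the depth images.

Run:
```python
import numpy as np,cv2
np.set_printoptions(precision=1,suppress=True,linewidth=150)
T=np.load("top0.npy");S=np.load("side0.npy")
p=cv2.imread("pics/top0.png")
def reg(n,u0,u1,v0,v1,lo,hi,W=T):
    R=W[v0:v1,u0:u1].reshape(-1,3);m=(R[:,2]>lo)&(R[:,2]<hi);R=R[m]
    if len(R)==0: print(n,'none');return
    print(n,len(R),'med',np.median(R,0),'min',R.min(0),'max',R.max(0))
print("counter",T[230,300],T[225,380])
for n,b in dict(sA=(238,260,200,225),sB=(267,290,200,225),wA=(320,346,198,222),wB=(347,371,204,226)).items():
    reg(n+" top",*b,98,125); reg(n+" all",*b,25,125); reg(n+" body",*b,25,75)
reg("tong top",310,345,145,180,105,150);reg("tong bridge",310,345,145,180,90,106);reg("tab",310,345,145,180,115,150)
reg("feet",310,345,145,180,58,85)
reg("box rim",375,435,172,240,70,90)
reg("basket rim",275,362,130,190,88,110)
reg("panel",230,280,130,182,40,53);reg("rail",170,240,165,205,135,165)
reg("lever",240,275,130,175,60,80);reg("knob",240,275,130,175,100,130)
reg("base",225,362,128,192,44,110)
# rail line
R=T[165:205,170:240].reshape(-1,3);R=R[(R[:,2]>140)&(R[:,2]<165)]
c=R.mean(0);u,s,v=np.linalg.svd(R-c);print("rail dir",v[0],c,((R-c)@v[0]).min(),((R-c)@v[0]).max())
# minAreaRects
for n,b,lo,hi in(("box",(375,435,172,240),70,90),("baskrim",(275,362,130,190),88,104),("panel",(225,280,128,185),44,56)):
    R=T[b[2]:b[3],b[0]:b[1]].reshape(-1,3);R=R[(R[:,2]>lo)&(R[:,2]<hi)]
    print(n,cv2.minAreaRect(R[:,:2].astype(np.float32)))
# brass
hsv=cv2.cvtColor(p,cv2.COLOR_BGR2HSV)
m=(hsv[...,0]>12)&(hsv[...,0]<30)&(hsv[...,1]>120);m[:145]=0;m[182:]=0;m[:,:235]=0;m[:,275:]=0
print("brass",np.argwhere(m).T, T[m])
for n,W in(("top",T),):
    for v in range(134,172,2): print(v,' '.join("%4.0f"%x for x in W[v,240:276,2]))
```

```text
counter [368.   18.4   3.5] [ 379.6 -297.7   -1.4]
sA top 82 med [433.9 216.4 109.6] min [416.2 199.5  98.1] max [453.5 233.2 119.5]
sA all 240 med [430.6 210.4  82. ] min [404.9 186.   26.3] max [464.9 246.5 119.5]
sA body 66 med [425.8 197.8  66.3] min [404.9 186.   26.3] max [464.9 246.5  74.9]
sB top 78 med [434.2 101.9 109.1] min [416.9  83.6  98.9] max [449.8 117.5 118.3]
sB all 220 med [430.2  98.   83.6] min [404.   70.7  25.1] max [464.9 128.3 118.3]
sB body 47 med [418.7  86.2  69.6] min [404.   70.7  25.1] max [464.9 128.3  74.9]
wA top 10 med [ 450.  -125.   100.6] min [ 432.8 -132.5   98.5] max [ 463.3 -117.9  103.5]
wA all 258 med [ 437.  -106.4   73.8] min [ 405.  -145.4   26.1] max [465.4 -72.9 103.5]
wA body 137 med [425.2 -92.9  68. ] min [ 405.  -145.4   26.1] max [464.3 -72.9  74.9]
wB top 10 med [ 406.8 -197.8  100.6] min [ 397.5 -204.9   98.2] max [ 412.3 -187.   104.5]
wB all 241 med [ 417.2 -207.    75.2] min [ 383.6 -244.2   48.2] max [ 449.8 -176.6  104.5]
wB body 119 med [ 430.1 -221.2   68.6] min [ 384.8 -244.2   48.2] max [ 449.8 -182.4   74.9]
tong top 5
[... 4456 characters left out ...]
 50   52   46   51   47   53   46   47   51   51   48   54   53   52   49   46   54   51   52   48   50   53   49   52   53   48   59   50   45   59
166   49   48   50   52   50   54   49   47   48   51   56   45   56   51   56   57   57   48   50   51   50   49   51   48   47   45   55   48   48   44   53   46   48   44   46   49
168   43   44   44   53   48   52   49   50   48   57   49   44   50   48   41   59   54   60   54   45   46   47   45   51   51   52   46   48   50   51   47   41   51   53   40   50
170   50   47   51   53   43   46   51   46   49   51   50   48   55   50   45   50   56   52   54   50   48   50   51   49   50   50   45   48   45   48   41   52   49   57   48   50
```

```bash
cat >> h.py <<'E'
def ray(n,u,v,z):
    m=imaging.camera_model(n);K=np.array(m["camera_matrix"],float); R=cv2.Rodrigues(np.array(m["rvec"],float))[0]; t=np.array(m["tvec"],float).ravel()
    d=R.T@np.linalg.solve(K,[u,v,1.]); c=-R.T@t
    return c+d*(z-c[2])/d[2]
E
python3 - <<'E'
from h import *
np.set_printoptions(precision=1,suppress=True,linewidth=150)
T=np.load("top0.npy");S=np.load("side0.npy")
A=np.vstack([T.reshape(-1,3),S.reshape(-1,3)])
def box(W,x0,x1,y0,y1,lo,hi):
    R=W.reshape(-1,3);return R[(R[:,0]>x0)&(R[:,0]<x1)&(R[:,1]>y0)&(R[:,1]<y1)&(R[:,2]>lo)&(R[:,2]<hi)]
# base rect
for n,W in(("T",T),("S",S)):
    for lo,hi,nm,y0,y1 in((40,120,"base",-250,310),(88,106,"rim",-250,95)):
        R=box(W,530,770,y0,y1,lo,hi); print(n,nm,len(R),cv2.minAreaRect(R[:,:2].astype(np.float32)))
    R=box(W,560,720,-200,70,160,200);print(n,"tab",len(R),np.median(R,0),R.min(0),R.max(0))
    R=box(W,560,720,-200,70,140,160);
    if len(R): print(n,"bridge",len(R),np.median(R,0),R.min(0),R.max(0),cv2.minAreaRect(R[:,:2].astype(np.float32)))
    R=box(W,560,720,-200,70,60,140);print(n,"legs",len(R),R.min(0),R.max(0))
    R=box(W,620,670,140,200,112,128);print(n,"knob",len(R),np.mean(R,0))
    R=box(W,690,760,140,220,62,85);print(n,"hub",len(R),np.median(R,0),R.min(0),R.max(0))
    for nm,x0,x1,y0,y1 in(("sA",400,470,180,250),("sB",400,470,65,135)):
        R=box(W,x0,x1,y0,y1,100,118);print(n,nm,R.mean(0)); 
    for nm,x0,x1,y0,y1 in(("wA",395,475,-150,-65),("wB",375,460,-250,-170)):
        R=box(W,x0,x1,y0,y1,62,74);print(n,nm,len(R),cv2.minEnclosingCircle(R[:,:2].astype(np.float32)),"hi",box(W,x0,x1,y0,y1,90,108).mean(0))
    R=box(W,450,620,280,500,145,165);c=R.mean(0);v=np.linalg.svd(R-c)[2][0];print(n,"rail",c,v,np.percentile((R-c)@v,[1,99]))
    R=box(W,320,580,-500,-290,68,92);print(n,"box",cv2.minAreaRect(R[:,:2].astype(np.float32)))
p=cv2.imread("pics/side0.png");h=cv2.cvtColor(p,cv2.COLOR_BGR2HSV)
m=(h[...,0]>12)&(h[...,0]<32)&(h[...,1]>110);m[:235]=0;m[262:]=0;m[:,:245]=0;m[:,290:]=0
for v,u in np.argwhere(m): print(u,v,ray("side",u,v,54)[:2],end=';')
E
```

```text
T base 5456 ((644.5701904296875, 40.09251403808594), (511.2256164550781, 186.83541870117188), 86.11650085449219)
T rim 417 ((641.0183715820312, -65.93463134765625), (290.1947937011719, 162.61126708984375), 85.29861450195312)
T tab 30 [ 623.1 -108.8  181.8] [ 613.5 -116.6  166.6] [635.9 -98.1 189.5]
T bridge 80 [ 620.7 -111.8  150. ] [ 598. -136.  143.] [648.3 -81.  159.4] ((624.0986938476562, -108.66883850097656), (55.78520584106445, 25.008630752563477), 55.1808967590332)
T legs 385 [ 560.1 -199.6   60. ] [720.   69.7 134.6]
T knob 27 [646.5 171.5 118.8]
T hub 66 [713.8 182.3  70.8] [690.8 167.9  62.2] [731.3 199.4  80.5]
T sA [435.4 216.2 109.4]
T sB [434.3 100.5 109.4]
T wA 110 ((435.2855224609375, -109.0964126586914), 37.167633056640625) hi [ 445.1 -123.1   95.3]
T wB 107 ((415.72412109375, -214.1899871826172), 35.733341217041016) hi [ 403.9 -196.8   95.1]
T rail [533.5 402.4 154.8] [-0.5  0.9  0. ] [-119.4  112.8]
T box ((450.3280334472656, -391.32537841796875), (171.4792938232422, 200.57742309570312), 86.9899673461914)
S base 4542 ((645.9306640625, 46.396392822265625), (515.8141
[... 502 characters left out ...]
ub 80 [714.9 190.5  71.3] [690.6 173.7  62. ] [737.6 204.7  80.1]
S sA [438.4 224.8 108.6]
S sB [437.7 107.9 107.9]
S wA 89 ((440.14874267578125, -94.89350128173828), 31.596961975097656) hi [ 448.4 -112.8   95.3]
S wB 55 ((424.72894287109375, -204.5967559814453), 36.546051025390625) hi [ 407.2 -189.4   94.5]
S rail [549.3 399.6 154.5] [-0.3  0.9 -0. ] [-105.5  109.8]
S box ((454.46539306640625, -386.03607177734375), (189.40264892578125, 202.25241088867188), 87.2876205444336)
267 237 [668.3 137. ];273 249 [624.6 188. ];274 249 [621.3 186.9];275 249 [618.  185.9];276 249 [614.7 184.8];277 249 [611.4 183.8];278 249 [608.1 182.7];276 250 [612.8 189.5];277 250 [609.5 188.4];278 250 [606.2 187.3];
```

```bash
cat >> h.py <<'E'
import json,math
def Rm(y): c,s=math.cos(y),math.sin(y); return np.array([[c,s,0],[s,-c,0],[0,0,-1]])
def plan(wps,start=None,store=True):
    """wps: (x,y,z,yawdeg,label) in world; prints tool-frame rows from the commanded pose"""
    c=start or json.load(open("cmd.json")); p0=np.array(c[:3]); y0=math.radians(c[3]); last=c
    for w in wps:
        d=Rm(y0).T@(np.array(w[:3])-p0)/1000; dy=(w[3]-c[3])
        n=max(np.linalg.norm(np.array(w[:3])-np.array(last[:3]))/50,abs(w[3]-last[3])/8.59)
        print(w,"->",[round(float(v),4) for v in d],"wz",round(-math.radians(dy),4),"rows>=%.1f"%n); last=w
    if store: json.dump(list(map(float,last[:4])),open("cmd.json","w"))
def st():
    s=bot.read_state(); x=s["eef_rot"][:,0]
    print("t",round(s["clock"],2),"pos",np.round(s["ee_pos"],1),"yaw",round(math.degrees(math.atan2(x[1],x[0])),1),"gap",round(s["finger_gap"],1),"F",np.round(s["contact_force"],1),"gf",round(s["gripper_force"],1),"q",np.round(s["q"],0))
E
python3 - <<'E'
from h import *
plan([(286.085,-583.644,260,10),(647,173,260,0),(647,173,103,0)],start=[286.085,-583.644,231.656,26.114])
E
```

```text
(286.085, -583.644, 260, 10) -> [0.0, 0.0, -0.0283] wz 0.2812 rows>=1.9
(647, 173, 260, 0) -> [0.6571, -0.5205, -0.0283] wz 0.4558 rows>=16.8
(647, 173, 103, 0) -> [0.6571, -0.5205, 0.1287] wz 0.4558 rows>=3.1
```

Request:
send_rows --moves '[0,0,-0.0283,0,0,0.1,1,0.6571,-0.5205,-0.0283,0,0,0.4558,1,0.6571,-0.5205,-0.0283,0,0,0.4558,1,0.6571,-0.5205,-0.0283,0,0,0.4558,1,0.6571,-0.5205,-0.0283,0,0,0.4558,1,0.6571,-0.5205,-0.0283,0,0,0.4558,1,0.6571,-0.5205,-0.0283,0,0,0.4558,1,0.6571,-0.5205,-0.0283,0,0,0.4558,1,0.6571,-0.5205,-0.0283,0,0,0.4558,1,0.6571,-0.5205,-0.0283,0,0,0.4558,1,0.6571,-0.5205,-0.0283,0,0,0.4558,1,0.6571,-0.5205,-0.0283,0,0,0.4558,1,0.6571,-0.5205,-0.0283,0,0,0.4558,1,0.6571,-0.5205,-0.0283,0,0,0.4558,1,0.6571,-0.5205,-0.0283,0,0,0.4558,1,0.6571,-0.5205,-0.0283,0,0,0.4558,1,0.6571,-0.5205,-0.0283,0,0,0.4558,1,0.6571,-0.5205,-0.0283,0,0,0.4558,1,0.6571,-0.5205,-0.0283,0,0,0.4558,1,0.6571,-0.5205,-0.0283,0,0,0.4558,1]'

```text
clock: 2.1
ee_pos: [646.6, 173.5, 258.8]
eef_rot: [[1.0, 0.002, -0.002], [0.002, -1.0, -0.001], [-0.002, 0.001, -1.0]]
contact_force: [-0.5, -1.2, 0.1]
finger_gap: 94.9
gripper_force: 0.0
```

Request:
send_rows --moves '[0,0,0.155,0,0,0,1,0,0,0.155,0,0,0,1,0,0,0.155,0,0,0,1,0,0,0.155,0,0,0,1,0,0,0.155,0,0,0,1,0,0,0.155,0,0,0,0.2,0,0,0.155,0,0,0,0.2,0,0,0.155,0,0,0,0.1,0,0,0.155,0,0,0,0.1,0,0,0.155,0,0,0,0.1,0,0,0.155,0,0,0,0.1,0,0,0.155,0,0,0,0.1]' --grip_force 10

```text
clock: 3.3
ee_pos: [646.9, 173.0, 104.9]
eef_rot: [[1.0, 0.0, -0.0], [0.0, -1.0, -0.0], [-0.0, 0.0, -1.0]]
contact_force: [-0.3, 0.4, -0.5]
finger_gap: 44.3
gripper_force: 0.0
```

Run:
```python
from h import *
C=(715.5,183)
plan([(C[0]+69.5*math.cos(math.radians(a)),C[1]+69.5*math.sin(math.radians(a)),105,a-188.3) for a in (184,177,170,163,156,149,142,136,131,128)],start=[647,173,105,0])
```

```text
(646.1692985069423, 178.1519250747833, 105, -4.300000000000011) -> [-0.0008, -0.0052, 0.0] wz 0.075 rows>=0.5
(646.0952473345571, 186.6373489588846, 105, -11.300000000000011) -> [-0.0009, -0.0136, 0.0] wz 0.1972 rows>=0.8
(647.0558611656515, 195.06854834785165, 105, -18.30000000000001) -> [0.0001, -0.0221, 0.0] wz 0.3194 rows>=0.8
(649.0368194605691, 203.31983347823018, 105, -25.30000000000001) -> [0.002, -0.0303, 0.0] wz 0.4416 rows>=0.8
(652.0085906938392, 211.26819669376812, 105, -32.30000000000001) -> [0.005, -0.0383, 0.0] wz 0.5637 rows>=0.8
(655.9268726012032, 218.79514620624877, 105, -39.30000000000001) -> [0.0089, -0.0458, 0.0] wz 0.6859 rows>=0.8
(660.7332526243329, 225.78847253513325, 105, -46.30000000000001) -> [0.0137, -0.0528, 0.0] wz 0.8081 rows>=0.8
(665.5058838764637, 231.27875674690029, 105, -52.30000000000001) -> [0.0185, -0.0583, 0.0] wz 0.9128 rows>=0.7
(669.9038974851597, 235.45231582548266, 105, -57.30000000000001) -> [0.0229, -0.0625, 0.0] wz 1.0001 rows>=0.6
(672.7115274648668, 237.7667473756672, 105, -60.30000000000001) -> [0.0257, -0.0648, 0.0] wz 1.0524 rows>=0.3
```

Request:
send_rows --moves '[0,0,0,0,0,0,0.1,0,0,0,0,0,0,0.1,0,0,0,0,0,0,0.1,0,0,0,0,0,0,0.1]'

```text
clock: 3.7
ee_pos: [646.8, 172.8, 104.8]
eef_rot: [[1.0, -0.0, -0.001], [-0.0, -1.0, -0.0], [-0.001, 0.0, -1.0]]
contact_force: [-0.1, 0.1, -0.6]
finger_gap: 21.8
gripper_force: 10.0
```

Request:
send_rows --moves '[-0.0008,-0.0052,0,0,0,0.075,0.1,-0.0009,-0.0136,0,0,0,0.1972,0.1,0.0001,-0.0221,0,0,0,0.3194,0.1,0.002,-0.0303,0,0,0,0.4416,0.1,0.005,-0.0383,0,0,0,0.5637,0.1,0.0089,-0.0458,0,0,0,0.6859,0.1,0.0137,-0.0528,0,0,0,0.8081,0.1,0.0185,-0.0583,0,0,0,0.9128,0.1,0.0185,-0.0583,0,0,0,0.9128,0.1]' --grip_force 15

```text
clock: 4.6
ee_pos: [665.1, 232.9, 104.9]
eef_rot: [[0.612, -0.791, -0.001], [-0.791, -0.612, 0.002], [-0.002, -0.0, -1.0]]
contact_force: [-2.9, 4.8, 0.6]
finger_gap: 21.6
gripper_force: 15.0
```

Request:
send_rows --moves '[0,-0.003,0,0,0,0.04,0.1,0,-0.006,0,0,0,0.08,0.1,0.0005,-0.008,0,0,0,0.11,0.1,0.0005,-0.008,0,0,0,0.11,0.1]'

```text
clock: 5.0
ee_pos: [670.2, 237.6, 104.9]
eef_rot: [[0.523, -0.853, -0.004], [-0.853, -0.523, 0.003], [-0.005, 0.002, -1.0]]
contact_force: [-7.5, 5.0, 2.5]
finger_gap: 22.1
gripper_force: 15.0
```

Request:
send_rows --moves '[-0.002,-0.003,0,0,0,0,0.1,-0.002,-0.005,0,0,0,0,0.1,-0.002,-0.005,0,0,0,0,0.1,-0.002,-0.005,0,0,0,0,0.1]'

```text
clock: 5.4
ee_pos: [672.8, 240.5, 104.7]
eef_rot: [[0.523, -0.852, -0.006], [-0.852, -0.523, 0.0], [-0.004, 0.005, -1.0]]
contact_force: [-9.7, 1.5, 4.7]
finger_gap: 21.9
gripper_force: 15.0
```

Request:
send_rows --moves '[-0.001,-0.003,0,0,0,0,0.1,-0.001,-0.003,0,0,0,0,0.1,-0.001,-0.003,0,0,0,0,0.1]'

```text
clock: 5.7
ee_pos: [672.8, 240.8, 104.5]
eef_rot: [[0.523, -0.852, -0.012], [-0.852, -0.523, -0.004], [-0.003, 0.013, -1.0]]
contact_force: [-16.8, -5.5, 9.2]
finger_gap: 21.8
gripper_force: 15.0
```

Request:
send_rows --moves '[0.001,0.004,0,0,0,0,0.1,0.001,0.004,0,0,0,0,1,0.001,0.004,0,0,0,0,1,0.001,0.004,0,0,0,0,1,0.001,0.004,0,0,0,0,1,0.001,0.004,0,0,0,0,1,0.001,0.004,-0.05,0,0,0,1,0.001,0.004,-0.1,0,0,0,1,0.001,0.004,-0.155,0,0,0,1,0.001,0.004,-0.155,0,0,0,1]'

```text
clock: 6.7
ee_pos: [678.0, 240.5, 270.8]
eef_rot: [[0.521, -0.853, 0.015], [-0.853, -0.521, 0.004], [0.005, -0.015, -1.0]]
contact_force: [0.6, 0.1, 1.0]
finger_gap: 88.3
gripper_force: 0.0
```

Run:
```python
from h import *
st()
for n in("top","side"):
    p,d,W=cap(n); save(n+"1",p); np.save(n+"1.npy",W)
a=cv2.imread("pics/top1.png")[125:255,165:440]
cv2.imwrite("pics/c3.png",cv2.resize(a,None,fx=2.9,fy=2.9,interpolation=3))
b=cv2.imread("pics/side1.png")[215:285,215:310]
cv2.imwrite("pics/c4.png",cv2.resize(b,None,fx=7,fy=7,interpolation=3))
```

```text
t 6.7 pos [678.  240.5 270.8] yaw -58.6 gap 88.3 F [0.6 0.1 1. ] gf 0.0 q [ 15.  14.  83.  -0.  82. 164.]
```

View pics/c4.png

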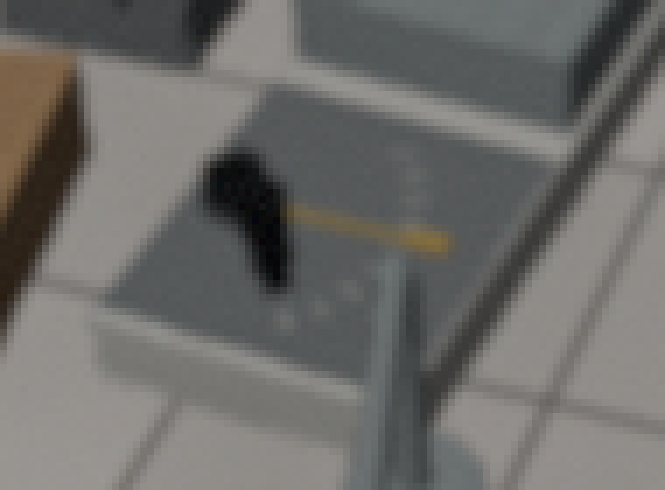

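Run:
```python
from h import *
np.set_printoptions(precision=1,suppress=True,linewidth=150)
st()
for n,b,N in(("side",(238,262,240,290),None),("top",(135,175,245,270),None)):
    p=cv2.imread(f"pics/{n}1.png").astype(int)
    w=np.clip((p[...,1]+p[...,2])/2-p[...,0]-12,0,None)  # yellowness
    M=np.zeros_like(w);M[b[0]:b[1],b[2]:b[3]]=1;w=w*M
    P=[];Wt=[]
    for v,u in np.argwhere(w>8): P.append(ray(n,u,v,54.5)[:2]);Wt.append(w[v,u])
    P=np.array(P);Wt=np.array(Wt)
    if len(P)==0: print(n,'none');continue
    if n=="top": k=(P[:,0]<700); 
    else: k=P[:,0]<700
    P,Wt=P[k],Wt[k]
    c=np.average(P,axis=0,weights=Wt);C=np.cov(P.T,aweights=Wt);e,V=np.linalg.eigh(C);d=V[:,1]*-np.sign(V[0,1])
    print(n,len(P),"c",c,"dir deg",math.degrees(math.atan2(d[1],d[0]))%360,"ext",P[:,0].min(),P[:,0].max(),'spread',np.sqrt(e))
    print(" at x=715:",c+d*(715-c[0])/d[0]," at 615",c+d*(615-c[0])/d[0])
for n in("top","side"):
    W=np.load(n+"1.npy").reshape(-1,3)
    R=W[(W[:,0]>640)&(W[:,0]<760)&(W[:,1]>140)&(W[:,1]<270)]
    k=R[(R[:,2]>112)&(R[:,2]<128)];print(n,"knob",len(k),k.mean(0) if len(k) else '')
    k=R[(R[:,2]>62)&(R[:,2]<85)&(R[:,0]>695)];print(n,"hub",len(k),np.median(k,0),k.min(0),k.max(0))
W=np.load("top0.npy").reshape(-1,3);R=W[(W[:,0]>560)&(W[:,0]<720)&(W[:,1]>-200)&(W[:,1]<70)&(W[:,2]>143)&(W[:,2]<158)]
c=R.mean(0);print("bridge",c,np.linalg.svd((R-c)[:,:2])[2][0])
```

```text
t 6.8 pos [675.8 239.8 263.6] yaw -58.6 gap 93.4 F [-0.4  0.4 -0.6] gf 0.0 q [ 15.  14.  83.  -0.  82. 164.]
side 50 c [633.7 186.5] dir deg 181.22864878077073 ext 604.5370360366205 688.7576806436509 spread [ 3.2 25.1]
 at x=715: [715.  188.2]  at 615 [615.  186.1]
top 62 c [635.1 185. ] dir deg 179.35499001569988 ext 598.9002093194056 698.9614213124532 spread [ 2.8 29.3]
 at x=715: [715.  184.1]  at 615 [615.  185.2]
top knob 0 
top hub 75 [712.7 184.5  70.6] [695.4 167.9  62.1] [730.5 211.3  81.8]
side knob 31 [673.8 243.7 118.2]
side hub 60 [718.8 192.9  71.5] [698.1 172.7  62.3] [736.1 224.   77.3]
bridge [ 622.5 -109.4  150.2] [-0.6 -0.8]
```

The lever is off, at the far-left end stop, and the marker runs from about (285,208) to (450,243) in the crop. Next is the tong. I also want a better fix on the rail, the warped bottles and the box.

Run:
```python
from h import *
np.set_printoptions(precision=1,suppress=True,linewidth=150)
plan([(650,70,260,41.4)],start=[675,239.6,260,-58.6]); plan([(624,-107,260,146)]); plan([(624,-107,175,146)],store=False)
for n in("top0","side0","top1","side1"):
    W=np.load(n+".npy").reshape(-1,3)
    R=W[(W[:,0]>440)&(W[:,0]<620)&(W[:,1]>280)&(W[:,1]<500)&(W[:,2]>146)&(W[:,2]<164)]
    # robust line
    v=cv2.fitLine(R[:,:2].astype(np.float32),cv2.DIST_HUBER,0,0.01,0.01).ravel()
    s=(R[:,:2]-v[2:])@v[:2]; r=(R[:,:2]-v[2:])@np.array([-v[1],v[0]])
    k=abs(r)<12
    v=cv2.fitLine(R[k][:,:2].astype(np.float32),cv2.DIST_HUBER,0,0.01,0.01).ravel();s=(R[k][:,:2]-v[2:])@v[:2]
    e=[v[2:]+v[:2]*q for q in np.percentile(s,[1,99])]
    print(n,len(R),k.sum(),"deg",math.degrees(math.atan2(v[1],v[0])),"ends",*e,"mid",(e[0]+e[1])/2,np.ptp(np.percentile(s,[1,99])))
# feet discs
    R=W[(W[:,0]>440)&(W[:,0]<650)&(W[:,1]>250)&(W[:,1]<520)&(W[:,2]>140)]
```

```text
(650, 70, 260, 41.4) -> [0.1317, 0.1097, 0.0] wz -1.7453 rows>=11.6
(624, -107, 260, 146) -> [-0.1366, 0.1156, 0.0] wz -1.8256 rows>=12.2
(624, -107, 175, 146) -> [0.0, 0.0, 0.085] wz -0.0 rows>=1.7
top0 276 144 deg -66.92770571079144 ends [496.4 500.7] [584.7 293.4] mid [540.6 397.1] 225.34489357788286
side0 262 245 deg -73.19381011904123 ends [525.7 479.7] [580.3 298.8] mid [553.  389.2] 189.01146536504046
top1 209 93 deg -50.368103696512755 ends [465.9 492.9] [568.7 368.7] mid [517.3 430.8] 161.14588385068504
side1 266 245 deg -73.04544516906698 ends [525.6 479.7] [580.9 298.3] mid [553.3 389. ] 189.67384036412562
```

Request:
send_rows --moves '[0.1317,0.1097,0,0,0,-1.7453,1,0.1317,0.1097,0,0,0,-1.7453,1,0.1317,0.1097,0,0,0,-1.7453,1,0.1317,0.1097,0,0,0,-1.7453,1,0.1317,0.1097,0,0,0,-1.7453,1,0.1317,0.1097,0,0,0,-1.7453,1,0.1317,0.1097,0,0,0,-1.7453,1,0.1317,0.1097,0,0,0,-1.7453,1,0.1317,0.1097,0,0,0,-1.7453,1,0.1317,0.1097,0,0,0,-1.7453,1,0.1317,0.1097,0,0,0,-1.7453,1,0.1317,0.1097,0,0,0,-1.7453,1,0.1317,0.1097,0,0,0,-1.7453,1,0.1317,0.1097,0,0,0,-1.7453,1]'

```text
clock: 8.2
ee_pos: [648.7, 69.9, 257.7]
eef_rot: [[0.752, 0.66, -0.003], [0.66, -0.752, -0.0], [-0.003, -0.002, -1.0]]
contact_force: [0.3, 0.2, 0.6]
finger_gap: 95.4
gripper_force: 0.0
```

Request:
send_rows --moves '[-0.1366,0.1156,0,0,0,-1.8256,1,-0.1366,0.1156,0,0,0,-1.8256,1,-0.1366,0.1156,0,0,0,-1.8256,1,-0.1366,0.1156,0,0,0,-1.8256,1,-0.1366,0.1156,0,0,0,-1.8256,1,-0.1366,0.1156,0,0,0,-1.8256,1,-0.1366,0.1156,0,0,0,-1.8256,1,-0.1366,0.1156,0,0,0,-1.8256,1,-0.1366,0.1156,0,0,0,-1.8256,1,-0.1366,0.1156,0,0,0,-1.8256,1,-0.1366,0.1156,0,0,0,-1.8256,1,-0.1366,0.1156,0,0,0,-1.8256,1,-0.1366,0.1156,0,0,0,-1.8256,1,-0.1366,0.1156,0,0,0,-1.8256,1,-0.1366,0.1156,0,0,0,-1.8256,0.6]'

```text
clock: 9.7
ee_pos: [623.2, -107.0, 259.3]
eef_rot: [[-0.828, 0.561, -0.001], [0.561, 0.828, 0.0], [0.001, -0.0, -1.0]]
contact_force: [-0.3, -0.5, -0.8]
finger_gap: 91.1
gripper_force: 0.0
```

Request:
send_rows --moves '[0,0,0.045,0,0,0,0.6,0,0,0.087,0,0,0,0.6,0,0,0.087,0,0,0,0.6,0,0,0.087,0,0,0,0.05,0,0,0.087,0,0,0,0.05,0,0,0.087,0,0,0,0.05,0,0,0.087,0,0,0,0.05,0,0,0.087,0,0,0,0.05,0,0,0.087,0,0,0,0.05,0,0,0.087,0,0,0,0.05,0,0,0.087,0,0,0,0.05,0,0,0.087,0,0,0,0.05]' --grip_force 30

```text
clock: 10.9
ee_pos: [623.6, -107.0, 173.1]
eef_rot: [[-0.829, 0.559, 0.0], [0.559, 0.829, 0.0], [-0.0, 0.0, -1.0]]
contact_force: [0.2, 1.0, -0.1]
finger_gap: 14.2
gripper_force: 30.0
```

Request:
send_rows --moves '[0,0,-0.04,0,0,0,0.05,0,0,-0.08,0,0,0,0.05,0,0,-0.12,0,0,0,0.05,0,0,-0.142,0,0,0,0.05,0,0,-0.142,0,0,0,0.05]'

```text
clock: 11.4
ee_pos: [625.0, -107.5, 319.7]
eef_rot: [[-0.829, 0.559, 0.007], [0.559, 0.829, -0.002], [-0.007, 0.002, -1.0]]
contact_force: [0.4, -0.2, -0.9]
finger_gap: 13.5
gripper_force: 30.0
```

Run:
```python
from h import *
np.set_printoptions(precision=1,suppress=True,linewidth=150)
st()
print("cam centres")
for n in("top","side"):
    m=imaging.camera_model(n);R=cv2.Rodrigues(np.array(m["rvec"],float))[0];print(-R.T@np.array(m["tvec"]).ravel())
for n in("top0","side0"):
    W=np.load(n+".npy").reshape(-1,3)
    for lo,hi in((153,164),(146,164)):
        R=W[(W[:,1]>300)&(W[:,1]<465)&(W[:,2]>lo)&(W[:,2]<hi)]
        d=np.array([math.cos(math.radians(-73)),math.sin(math.radians(-73))]);r=(R[:,:2]-[553,389])@[-d[1],d[0]]
        R=R[abs(r)<20]
        v=cv2.fitLine(R[:,:2].astype(np.float32),cv2.DIST_HUBER,0,0.01,0.01).ravel()
        print(n,len(R),"deg",math.degrees(math.atan2(v[1],v[0])),"x at y=389:",v[2]+v[0]/v[1]*(389-v[3]),"z",np.median(R[:,2]))
# feet discs, warped bodies by low-slice side walls
for n in("top0","side0"):
    W=np.load(n+".npy").reshape(-1,3)
    for nm,cx,cy in(("wA",437,-103),("wB",420,-210)):
        R=W[(abs(W[:,0]-cx)<48)&(abs(W[:,1]-cy)<48)&(W[:,2]>12)&(W[:,2]<64)]
        # circle of radius 31 fit (visible wall)
        from scipy.optimize import least_squares
        f=least_squares(lambda c:np.hypot(R[:,0]-c[0],R[:,1]-c[1])-31,[cx,cy],loss="soft_l1",f_scale=3)
        print(n,nm,len(R),f.x,np.median(abs(f.fun)))
    for nm,cx,cy in(("sA",435,217),("sB",434,102)):
        R=W[(abs(W[:,0]-cx)<48)&(abs(W[:,1]-cy)<48)&(W[:,2]>12)&(W[:,2]<70)]
        f=least_squares(lambda c:np.hypot(R[:,0]-c[0],R[:,1]-c[1])-31,[cx,cy],loss="soft_l1",f_scale=3)
        print(n,nm,len(R),f.x,np.median(abs(f.fun)))
```

```text
t 11.4 pos [ 625.  -107.5  319.7] yaw 146.0 gap 13.5 F [ 0.4 -0.2 -0.9] gf 30.0 q [-15.   3.  91.  -0.  86. -71.]
cam centres
[ 269.7  -41.2 1665. ]
[ 151.7 1205.2 1125.3]
top0 137 deg -72.39694525595631 x at y=389: 548.58215 z 156.05882946363653
top0 182 deg -72.55240065251989 x at y=389: 548.297 z 154.85344348129297
side0 161 deg -73.44413039415512 x at y=389: 553.78735 z 156.03931794077957
side0 205 deg -73.08977929637031 x at y=389: 553.00446 z 155.15392913876903
top0 wA 33 [ 436.4 -102.7] 1.3437513046478742
top0 wB 21 [ 419. -213.] 2.6740679858372403
top0 sA 41 [435.9 217.5] 0.338671756612527
top0 sB 30 [435.2 101.6] 0.17521949220139454
side0 wA 176 [440.1 -98.9] 1.4538541398063796
side0 wB 138 [ 425.9 -211.2] 1.8772479437746945
side0 sA 226 [439.9 219.8] 1.078544956149699
side0 sB 179 [438.9 104. ] 1.4044220693198533
```

Run:
```python
from h import *
plan([(557,370,315,107)],start=[624,-107,315,146])
plan([(557,370,190,107)],store=False)
```

```text
(557, 370, 315, 107) -> [0.3223, 0.358, 0.0] wz 0.6807 rows>=9.6
(557, 370, 190, 107) -> [0.0, 0.0, 0.125] wz -0.0 rows>=2.5
```

Request:
send_rows --moves '[0.0322,0.0358,0,0,0,0.05,0.05,0.0645,0.0716,0,0,0,0.1,0.05,0.0967,0.1074,0,0,0,0.18,0.05,0.1289,0.1432,0,0,0,0.25,0.05,0.1612,0.179,0,0,0,0.32,0.05,0.1934,0.2148,0,0,0,0.4,0.05,0.2256,0.2506,0,0,0,0.47,0.05,0.2578,0.2864,0,0,0,0.54,0.05,0.2901,0.3222,0,0,0,0.61,0.05,0.3223,0.358,0,0,0,0.6807,0.05,0.3223,0.358,0,0,0,0.6807,0.05,0.3223,0.358,0,0,0,0.6807,0.05,0.3223,0.358,0,0,0,0.6807,0.05]'

```text
clock: 12.7
ee_pos: [556.3, 368.8, 313.0]
eef_rot: [[-0.292, 0.956, -0.002], [0.956, 0.292, -0.002], [-0.001, -0.003, -1.0]]
contact_force: [0.1, 0.1, -1.1]
finger_gap: 13.7
gripper_force: 30.0
```

Run:
```python
from h import *
st()
p,d,W=cap("side"); save("side2",p); np.save("side2.npy",W)
cv2.imwrite("pics/c5.png",cv2.resize(p[150:350,180:400],None,fx=2.9,fy=2.9,interpolation=3))
```

```text
t 12.7 pos [556.3 368.8 313. ] yaw 107.0 gap 13.7 F [ 0.1  0.1 -1.1] gf 30.0 q [29.  7. 87. -0. 86. 12.]
```

View pics/c5.png

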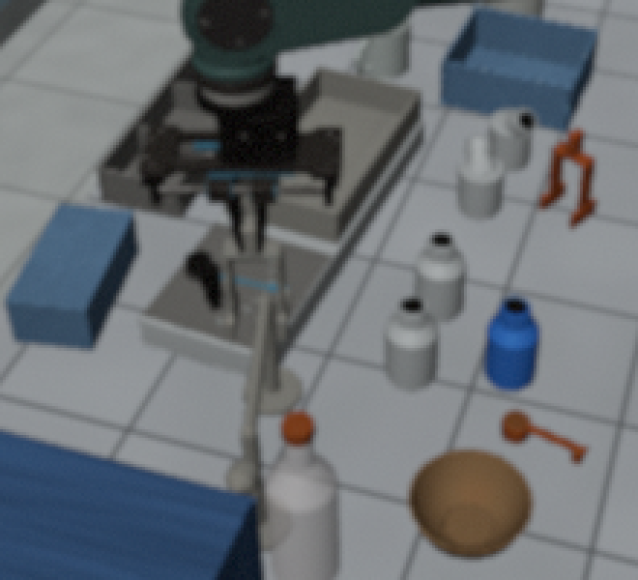

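The held tong straddles the rail line: its legs are at about x=235 and x=285 in the crop, and the bar is near x=262. Red and blue are swapped in this picture because I skipped the colour conversion. Lowering now.

Request:
send_rows --moves '[0,0,0.03,0,0,0,0.05,0,0,0.06,0,0,0,0.05,0,0,0.09,0,0,0,0.05,0,0,0.11,0,0,0,0.05,0,0,0.12,0,0,0,0.05,0,0,0.125,0,0,0,0.05,0,0,0.125,0,0,0,0.05]'

```text
clock: 13.45
ee_pos: [556.9, 369.3, 190.2]
eef_rot: [[-0.291, 0.957, 0.0], [0.957, 0.291, 0.0], [0.0, 0.0, -1.0]]
contact_force: [-0.1, 0.1, -1.6]
finger_gap: 13.9
gripper_force: 30.0
```

Request:
send_rows --moves '[0,0,0.002,0,0,0,0.05,0,0,0.004,0,0,0,0.05,0,0,0.005,0,0,0,0.05,0,0,0.006,0,0,0,0.05,0,0,0.006,0,0,0,0.05]'

```text
clock: 13.95
ee_pos: [556.7, 370.2, 185.1]
eef_rot: [[-0.292, 0.956, 0.001], [0.956, 0.292, 0.0], [0.0, 0.001, -1.0]]
contact_force: [-1.2, -0.1, 2.2]
finger_gap: 13.7
gripper_force: 30.0
```

Request:
send_rows --moves '[0,0,0,0,0,0,0.3,0,0,0,0,0,0,0.5,0,0,0,0,0,0,0.5,0,0,0,0,0,0,0.5,0,0,0,0,0,0,0.5,0,0,-0.02,0,0,0,0.5,0,0,-0.05,0,0,0,0.5,0,0,-0.09,0,0,0,1,0,0,-0.116,0,0,0,1,0,0,-0.116,0,0,0,1,0,0,-0.116,0,0,0,1]'

```text
clock: 15.05
ee_pos: [556.6, 370.0, 300.4]
eef_rot: [[-0.292, 0.956, 0.001], [0.956, 0.292, 0.001], [0.0, 0.001, -1.0]]
contact_force: [-0.4, 0.1, -1.1]
finger_gap: 73.8
gripper_force: 0.0
```

```bash
cat > look.py <<'E'
from h import *
import sys
from scipy.optimize import least_squares
np.set_printoptions(precision=1,suppress=True,linewidth=150)
st()
def look(tag,exp):
    out={}
    for n in("top","side"):
        p,d,W=cap(n); save(n+tag,p); np.save(n+tag+".npy",W); W=W.reshape(-1,3)
        R=W[(W[:,0]>500)&(W[:,0]<620)&(W[:,1]>320)&(W[:,1]<420)&(W[:,2]>182)&(W[:,2]<205)]; print(n,"tab",len(R),R.mean(0) if len(R) else '')
        for nm,(cx,cy) in exp.items():
            for hw in(60,45,42):
                R=W[(abs(W[:,0]-cx)<hw)&(abs(W[:,1]-cy)<hw)&(W[:,2]>12)&(W[:,2]<64)]
                if len(R)<10: break
                f=least_squares(lambda c:np.hypot(R[:,0]-c[0],R[:,1]-c[1])-31,[cx,cy],loss="soft_l1",f_scale=3);cx,cy=f.x
            else: print(n,nm,len(R),f.x,"med",round(float(np.median(abs(f.fun))),1))
            H=W[(abs(W[:,0]-cx)<50)&(abs(W[:,1]-cy)<50)&(W[:,2]>88)&(W[:,2]<118)]
            if len(H): print("     hi",H.mean(0),len(H))
exec("look(sys.argv[1],dict("+sys.argv[2]+"))")
E
python3 look.py 3 "sA=(437,218),sB=(437,103),wA=(438,-101),wB=(423,-212)"
python3 -c "
import cv2
p=cv2.imread('pics/side3.png');cv2.imwrite('pics/c6.png',cv2.resize(p[150:350,180:400],None,fx=2.9,fy=2.9,interpolation=3))"
```

```text
t 15.05 pos [556.6 370.  300.4] yaw 107.0 gap 73.8 F [-0.4  0.1 -1.1] gf 0.0 q [29.  7. 88.  0. 85. 12.]
top tab 16 [556.9 358.3 193.4]
top sA 35 [436.  217.6] med 0.3
     hi [434.6 214.9 107.6] 89
top sB 21 [434.8 101.4] med 0.4
     hi [432.7  99.9 107.1] 90
top wA 32 [ 436.2 -104. ] med 2.5
     hi [ 444.4 -122.9   94.7] 62
top wB 27 [ 422.3 -212.4] med 2.2
     hi [ 404.  -196.1   94.9] 55
side tab 42 [556.9 374.4 193.2]
side sA 197 [439.8 219.9] med 1.0
     hi [437.4 226.9 104.5] 122
side sB 160 [438.7 104.4] med 1.3
     hi [436.9 111.2 104. ] 105
side wA 171 [440.1 -98.2] med 1.8
     hi [ 446.7 -111.2   93.9] 37
side wB 134 [ 426.1 -210.7] med 1.8
     hi [ 407.1 -188.8   94. ] 37
```

View pics/c6.png

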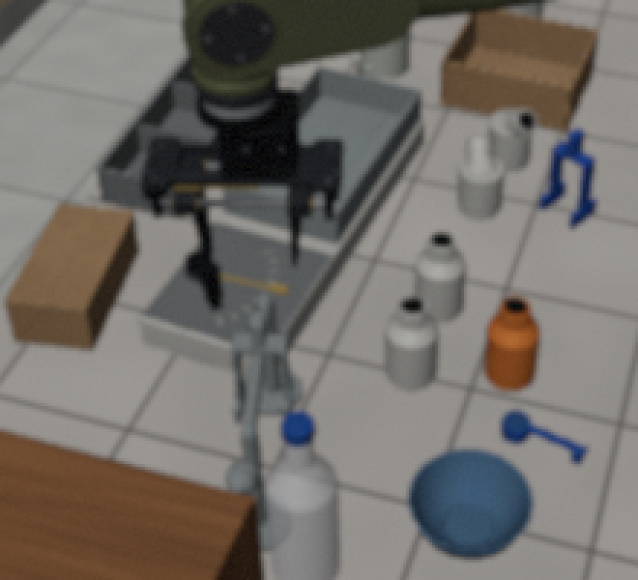

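The tong now hangs astride the rail (bridge near (258,335) in the crop), and the bottles haven't moved. Next is sound bottle A.

Run:
```python
from h import *
plan([(437.5,218.5,260,85)],start=[557,370,300,107])
plan([(437.5,218.5,99,85)]);plan([(437.5,218.5,255,85),(647,1,255,85)]); plan([(647,1,151,85)])
```

```text
(437.5, 218.5, 260, 85) -> [-0.1099, -0.1586, 0.04] wz 0.384 rows>=3.9
(437.5, 218.5, 99, 85) -> [0.0, 0.0, 0.161] wz -0.0 rows>=3.2
(437.5, 218.5, 255, 85) -> [0.0, 0.0, -0.156] wz -0.0 rows>=3.1
(647, 1, 255, 85) -> [-0.1984, 0.2277, -0.156] wz -0.0 rows>=6.0
(647, 1, 151, 85) -> [0.0, 0.0, 0.104] wz -0.0 rows>=2.1
```

Request:
send_rows --moves '[-0.1099,-0.1586,0.0,0,0,0.384,0.7,-0.1099,-0.1586,0.0,0,0,0.384,0.7,-0.1099,-0.1586,0.04,0,0,0.384,0.7,-0.1099,-0.1586,0.04,0,0,0.384,0.7,-0.1099,-0.1586,0.04,0,0,0.384,0.7,-0.1099,-0.1586,0.04,0,0,0.384,0.7,-0.1099,-0.1586,0.08,0,0,0.384,0.7,-0.1099,-0.1586,0.12,0,0,0.384,0.7,-0.1099,-0.1586,0.16,0,0,0.384,0.7,-0.1099,-0.1586,0.19,0,0,0.384,0.7,-0.1099,-0.1586,0.201,0,0,0.384,0.7,-0.1099,-0.1586,0.201,0,0,0.384,0.7]'

```text
clock: 16.35
ee_pos: [436.9, 218.9, 97.8]
eef_rot: [[0.087, 0.996, -0.003], [0.996, -0.087, -0.001], [-0.001, -0.003, -1.0]]
contact_force: [0.2, 0.1, -0.1]
finger_gap: 66.5
gripper_force: 0.0
```

Request:
send_rows --moves '[0,0,0,0,0,0,0.2,0,0,0,0,0,0,0.2,0,0,0,0,0,0,0.2,0,0,0,0,0,0,0.2,0,0,0,0,0,0,0.2,0,0,0,0,0,0,0.2,0,0,0,0,0,0,0.2,0,0,0,0,0,0,0.2]' --grip_force 20

```text
clock: 17.15
ee_pos: [437.5, 218.7, 99.9]
eef_rot: [[0.087, 0.996, 0.001], [0.996, -0.087, 0.0], [0.001, 0.001, -1.0]]
contact_force: [0.6, 0.8, 5.6]
finger_gap: 35.9
gripper_force: 20.0
```

Request:
send_rows --moves '[0,0,-0.04,0,0,0,0.2,0,0,-0.09,0,0,0,0.2,0,0,-0.13,0,0,0,0.2,0,0,-0.156,0,0,0,0.2,0,0,-0.156,0,0,0,0.2,-0.033,0.038,-0.156,0,0,0,0.2,-0.066,0.076,-0.156,0,0,0,0.2,-0.099,0.114,-0.156,0,0,0,0.2,-0.132,0.152,-0.156,0,0,0,0.2,-0.165,0.19,-0.156,0,0,0,0.2,-0.1984,0.2277,-0.156,0,0,0,0.2,-0.1984,0.2277,-0.156,0,0,0,0.2,-0.1984,0.2277,-0.156,0,0,0,0.2,-0.1984,0.2277,-0.116,0,0,0,0.2,-0.1984,0.2277,-0.076,0,0,0,0.2,-0.1984,0.2277,-0.06,0,0,0,0.2,-0.1984,0.2277,-0.052,0,0,0,0.2,-0.1984,0.2277,-0.052,0,0,0,0.2]'

```text
clock: 18.95
ee_pos: [645.9, 2.0, 151.4]
eef_rot: [[0.086, 0.996, -0.0], [0.996, -0.086, 0.0], [0.0, -0.0, -1.0]]
contact_force: [0.4, 0.1, -0.1]
finger_gap: 35.6
gripper_force: 20.0
```

Request:
send_rows --moves '[0,0,0.0015,0,0,0,0.2,0,0,0.0025,0,0,0,0.2,0,0,0.0025,0,0,0,0.4,0,0,0.0025,0,0,0,0.7,0,0,0.0025,0,0,0,0.7,0,0,0.0025,0,0,0,0.7,0,0,0.0025,0,0,0,0.7,0,0,-0.02,0,0,0,0.7,0,0,-0.06,0,0,0,0.7,0,0,-0.1,0,0,0,0.7,0,0,-0.124,0,0,0,0.7]'

```text
clock: 20.05
ee_pos: [647.5, 0.9, 279.1]
eef_rot: [[0.087, 0.996, 0.005], [0.996, -0.087, -0.0], [0.0, 0.005, -1.0]]
contact_force: [0.4, -0.2, 0.5]
finger_gap: 66.6
gripper_force: 0.0
```

```bash
python3 - <<'E'
from h import *
plan([(437,103,275,85),(437,103,100,85)],start=[647,1,275,85])
plan([(437,103,256,85),(637,-129,256,85),(637,-129,150.5,85)])
E
python3 look.py 4 "sB=(437,103),wA=(438,-101),wB=(423,-212)"
```

```text
(437, 103, 275, 85) -> [0.0833, -0.2181, 0.0] wz -0.0 rows>=4.7
(437, 103, 100, 85) -> [0.0833, -0.2181, 0.175] wz -0.0 rows>=3.5
(437, 103, 256, 85) -> [0.0, 0.0, -0.156] wz -0.0 rows>=3.1
(637, -129, 256, 85) -> [-0.2137, 0.2195, -0.156] wz -0.0 rows>=6.1
(637, -129, 150.5, 85) -> [-0.2137, 0.2195, -0.0505] wz -0.0 rows>=2.1
t 20.05 pos [647.5   0.9 279.1] yaw 85.0 gap 66.6 F [ 0.4 -0.2  0.5] gf 0.0 q [-5.  5. 92.  0. 82.  0.]
top tab 33 [554.7 365.  193.9]
top wA 32 [ 435.9 -102.5] med 1.4
     hi [ 445.3 -123.5   94.4] 61
top wB 29 [ 420.  -213.5] med 1.6
     hi [ 404.8 -197.7   94.9] 58
side tab 43 [557.  374.6 193. ]
side sB 175 [438.8 104.1] med 1.3
     hi [436.8 111.1 104.5] 101
side wA 174 [440.6 -98.4] med 1.7
     hi [ 448.3 -113.5   94. ] 33
side wB 136 [ 426.9 -211.5] med 2.3
     hi [ 405.7 -189.5   93.4] 38
```

Request:
send_rows --moves '[0.0833,-0.2181,0,0,0,0,0.7,0.0833,-0.2181,0,0,0,0,0.7,0.0833,-0.2181,0,0,0,0,0.7,0.0833,-0.2181,0,0,0,0,0.7,0.0833,-0.2181,0,0,0,0,0.7,0.0833,-0.2181,0,0,0,0,0.7,0.0833,-0.2181,0.05,0,0,0,0.7,0.0833,-0.2181,0.1,0,0,0,0.7,0.0833,-0.2181,0.14,0,0,0,0.7,0.0833,-0.2181,0.165,0,0,0,0.7,0.0833,-0.2181,0.174,0,0,0,0.7,0.0833,-0.2181,0.174,0,0,0,0.2,0.0833,-0.2181,0.174,0,0,0,0.2,0.0833,-0.2181,0.174,0,0,0,0.2,0.0833,-0.2181,0.174,0,0,0,0.2,0.0833,-0.2181,0.174,0,0,0,0.2,0.0833,-0.2181,0.174,0,0,0,0.2]'

```text
clock: 21.85
ee_pos: [437.4, 103.1, 102.3]
eef_rot: [[0.087, 0.996, 0.003], [0.996, -0.087, 0.0], [0.0, 0.003, -1.0]]
contact_force: [-0.0, 0.3, 5.1]
finger_gap: 35.6
gripper_force: 20.0
```

Request:
send_rows --moves '[0,0,-0.04,0,0,0,0.2,0,0,-0.09,0,0,0,0.2,0,0,-0.13,0,0,0,0.2,0,0,-0.155,0,0,0,0.2,0,0,-0.155,0,0,0,0.2,-0.0356,0.0366,-0.155,0,0,0,0.2,-0.0712,0.0732,-0.155,0,0,0,0.2,-0.1068,0.1098,-0.155,0,0,0,0.2,-0.1424,0.1463,-0.155,0,0,0,0.2,-0.178,0.1829,-0.155,0,0,0,0.2,-0.2137,0.2195,-0.155,0,0,0,0.2,-0.2137,0.2195,-0.155,0,0,0,0.2,-0.2137,0.2195,-0.155,0,0,0,0.2,-0.2137,0.2195,-0.116,0,0,0,0.2,-0.2137,0.2195,-0.076,0,0,0,0.2,-0.2137,0.2195,-0.06,0,0,0,0.2,-0.2137,0.2195,-0.051,0,0,0,0.2,-0.2137,0.2195,-0.051,0,0,0,0.2]'

```text
clock: 23.65
ee_pos: [636.2, -128.0, 153.0]
eef_rot: [[0.086, 0.996, 0.0], [0.996, -0.086, 0.0], [0.0, 0.0, -1.0]]
contact_force: [-0.2, 0.4, -1.3]
finger_gap: 35.3
gripper_force: 19.9
```

Request:
send_rows --moves '[0,0,0.0015,0,0,0,0.2,0,0,0.002,0,0,0,0.2,0,0,0.002,0,0,0,0.4,0,0,0.002,0,0,0,0.7,0,0,0.002,0,0,0,0.7,0,0,0.002,0,0,0,0.7,0,0,0.002,0,0,0,0.7,0,0,-0.02,0,0,0,0.7,0,0,-0.06,0,0,0,0.7,0,0,-0.1,0,0,0,0.7,0,0,-0.12,0,0,0,0.95]'

```text
clock: 24.75
ee_pos: [637.8, -129.5, 276.7]
eef_rot: [[0.087, 0.996, 0.006], [0.996, -0.087, -0.002], [-0.001, 0.006, -1.0]]
contact_force: [0.6, -0.5, 0.8]
finger_gap: 70.2
gripper_force: 0.0
```

```bash
python3 look.py 5 "wA=(438,-101),wB=(423,-212)"
python3 - <<'E'
from h import *
np.set_printoptions(precision=1,suppress=True,linewidth=150)
for n in("top5","side5"):
    W=np.load(n+".npy");p=cv2.imread(f"pics/{n}.png").astype(int)
    m=(p[...,0]>p[...,2]+40)&(W[...,0]>270)&(W[...,0]<400)&(W[...,1]>-220)&(W[...,1]<-70)&(W[...,2]>20)
    R=W[m];H=R[R[:,2]>112];B=R[(R[:,2]>90)&(R[:,2]<110)]
    print(n,len(R),"tab",H.mean(0),"bridge",B.min(0),B.max(0),"all",R.min(0),R.max(0))
    q=W.reshape(-1,3);R=q[(q[:,0]>560)&(q[:,0]<720)&(q[:,1]>-200)&(q[:,1]<80)&(q[:,2]>150)&(q[:,2]<172)]
    for s in(-1,1):
        k=R[(R[:,1]+64)*s>0]; print("neck",len(k),k.mean(0) if len(k) else '')
E
python3 -c "
import cv2
p=cv2.imread('pics/side5.png');cv2.imwrite('pics/c7.png',cv2.resize(p[110:320,180:400],None,fx=2.8,fy=2.8,interpolation=3))"
```

```text
t 24.75 pos [ 637.8 -129.5  276.7] yaw 85.0 gap 70.2 F [ 0.6 -0.5  0.8] gf 0.0 q [-16.   6.  92.   0.  82. -11.]
top tab 33 [554.7 365.  193.8]
top wB 36 [ 419.7 -211.7] med 2.3
     hi [ 404.7 -196.1   94.4] 58
side tab 39 [557.2 374.4 193.9]
side wA 166 [440.1 -98.1] med 1.7
     hi [ 447.5 -111.4   94. ] 35
side wB 133 [ 426.2 -211.2] med 1.9
     hi [ 405.7 -189.3   93.3] 38
top5 93 tab [ 314.9 -117.   268.7] bridge [ 292.4 -147.    93.4] [ 343.7 -112.5  108.9] all [ 285.7 -156.1   24.2] [345.9 -88.  646.7]
neck 0 
neck 79 [642.8   0.3 158.6]
side5 156 tab [ 322.8 -118.   126.4] bridge [ 297.5 -148.7   90.9] [347.7 -98.9 109.6] all [ 288.4 -149.4   20.1] [355.7 -94.9 137.4]
neck 48 [ 636.1 -122.3  157.9]
neck 61 [647.    8.  157.9]
```

View pics/c7.png

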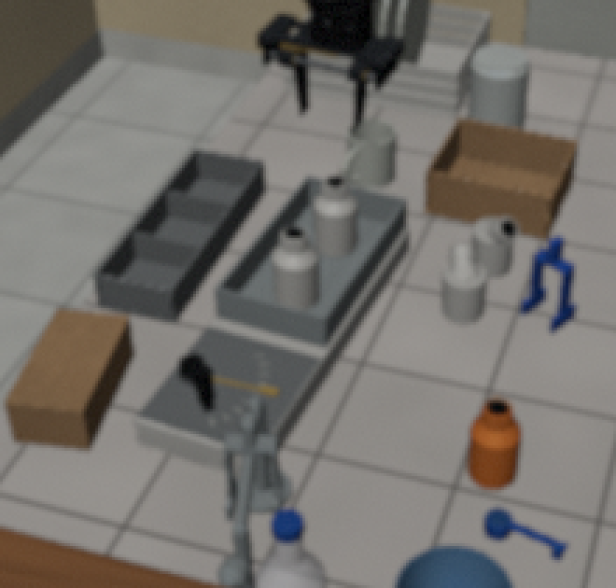

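Both sound bottles stand in the basket, with necks at about (337,185) and (293,235) in the crop. Next is warped A.

Run:
```python
from h import *
plan([(438,-101.5,272,115),(438,-101.5,53,115)],start=[637,-129,272,85])
plan([(438,-101.5,193,115),(397,-387,193,177),(397,-387,62,177)])
```

```text
(438, -101.5, 272, 115) -> [0.0101, -0.2006, 0.0] wz -0.5236 rows>=4.0
(438, -101.5, 53, 115) -> [0.0101, -0.2006, 0.219] wz -0.5236 rows>=4.4
(438, -101.5, 193, 115) -> [0.0, 0.0, -0.14] wz -0.0 rows>=2.8
(397, -387, 193, 177) -> [-0.2414, -0.1578, -0.14] wz -1.0821 rows>=7.2
(397, -387, 62, 177) -> [-0.2414, -0.1578, -0.009] wz -1.0821 rows>=2.6
```

Request:
send_rows --moves '[0.0101,-0.2006,0,0,0,-0.5236,0.95,0.0101,-0.2006,0,0,0,-0.5236,0.95,0.0101,-0.2006,0,0,0,-0.5236,0.95,0.0101,-0.2006,0,0,0,-0.5236,0.95,0.0101,-0.2006,0,0,0,-0.5236,0.95,0.0101,-0.2006,0,0,0,-0.5236,0.95,0.0101,-0.2006,0.05,0,0,-0.5236,0.95,0.0101,-0.2006,0.09,0,0,-0.5236,0.95,0.0101,-0.2006,0.12,0,0,-0.5236,0.95,0.0101,-0.2006,0.15,0,0,-0.5236,0.95,0.0101,-0.2006,0.18,0,0,-0.5236,0.95,0.0101,-0.2006,0.21,0,0,-0.5236,0.95,0.0101,-0.2006,0.219,0,0,-0.5236,0.95,0.0101,-0.2006,0.219,0,0,-0.5236,0.95]'

```text
clock: 26.25
ee_pos: [436.7, -101.1, 50.9]
eef_rot: [[-0.422, 0.906, -0.005], [0.906, 0.422, 0.002], [0.003, -0.003, -1.0]]
contact_force: [1.3, -0.3, -0.3]
finger_gap: 90.6
gripper_force: 0.0
```

Request:
send_rows --moves '[0,0,0,0,0,0,0.5,0,0,0,0,0,0,0.5,0,0,0,0,0,0,0.5,0,0,0,0,0,0,0.5,0,0,0,0,0,0,0.5,0,0,0,0,0,0,0.5]' --grip_force 20

```text
clock: 26.85
ee_pos: [438.1, -101.7, 54.0]
eef_rot: [[-0.423, 0.906, 0.002], [0.906, 0.423, -0.001], [-0.001, 0.001, -1.0]]
contact_force: [-1.3, 0.8, 5.3]
finger_gap: 61.6
gripper_force: 20.0
```

Request:
send_rows --moves '[0,0,-0.04,0,0,0,0.5,0,0,-0.09,0,0,0,0.5,0,0,-0.14,0,0,0,0.5,0,0,-0.14,0,0,0,0.5,-0.03,-0.02,-0.14,0,0,-0.13,0.5,-0.06,-0.04,-0.14,0,0,-0.27,0.5,-0.09,-0.06,-0.14,0,0,-0.4,0.5,-0.12,-0.08,-0.14,0,0,-0.54,0.5,-0.15,-0.1,-0.14,0,0,-0.67,0.5,-0.18,-0.12,-0.14,0,0,-0.81,0.5,-0.21,-0.14,-0.14,0,0,-0.95,0.5,-0.2414,-0.1578,-0.14,0,0,-1.0821,0.5,-0.2414,-0.1578,-0.14,0,0,-1.0821,0.5,-0.2414,-0.1578,-0.14,0,0,-1.0821,0.5]'

```text
clock: 28.25
ee_pos: [395.8, -386.8, 191.4]
eef_rot: [[-0.998, 0.055, -0.002], [0.055, 0.998, 0.002], [0.002, 0.002, -1.0]]
contact_force: [-0.4, 1.1, -1.4]
finger_gap: 61.4
gripper_force: 20.0
```

Run:
```python
from h import *
st()
p,d,W=cap("top"); save("top6",p)
cv2.imwrite("pics/c8.png",cv2.cvtColor(cv2.resize(p[150:270,310:450],None,fx=4.5,fy=4.5,interpolation=3),cv2.COLOR_RGB2BGR))
```

```text
t 28.25 pos [ 395.8 -386.8  191.4] yaw 176.8 gap 61.4 F [-0.4  1.1 -1.4] gf 20.0 q [ -50.   -3.  109.    0.   74. -137.]
```

View pics/c8.png

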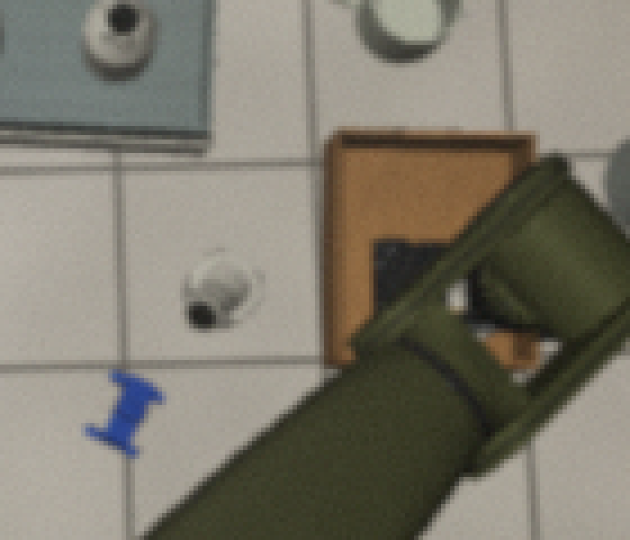

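The gripper is over the near half of the box. Warped B is still at about (215,285) in the crop. Lowering and releasing.

Request:
send_rows --moves '[0,0,0.04,0,0,0,0.5,0,0,0.08,0,0,0,0.5,0,0,0.115,0,0,0,0.5,0,0,0.128,0,0,0,0.5,0,0,0.131,0,0,0,0.5,0,0,0.131,0,0,0,0.5]'

```text
clock: 28.9
ee_pos: [397.1, -387.0, 63.0]
eef_rot: [[-0.999, 0.052, 0.001], [0.052, 0.999, -0.001], [-0.001, -0.001, -1.0]]
contact_force: [-0.3, 0.2, -0.5]
finger_gap: 61.8
gripper_force: 20.0
```

Request:
send_rows --moves '[0,0,0,0,0,0,0.85,0,0,0,0,0,0,0.85,0,0,0,0,0,0,0.85,0,0,0,0,0,0,0.85,0,0,-0.03,0,0,0,0.85,0,0,-0.07,0,0,0,0.85,0,0,-0.11,0,0,0,0.95,0,0,-0.138,0,0,0,0.95,0,0,-0.138,0,0,0,0.95]'

```text
clock: 29.8
ee_pos: [398.4, -389.3, 206.2]
eef_rot: [[-0.999, 0.053, 0.007], [0.053, 0.999, -0.008], [-0.007, -0.008, -1.0]]
contact_force: [0.8, -1.2, 0.8]
finger_gap: 89.7
gripper_force: 0.0
```

```bash
python3 - <<'E'
from h import *
plan([(423.5,-212,200,65.5)],start=[397,-387,200,177])
plan([(423.5,-212,200,-46)]);plan([(423.5,-212,53,-46)])
plan([(423.5,-212,193,-46),(507,-393,193,-3),(507,-393,62,-3)])
E
python3 look.py 7 "wB=(423,-212)"
```

```text
(423.5, -212, 200, 65.5) -> [-0.0173, 0.1761, 0.0] wz 1.946 rows>=13.0
(423.5, -212, 200, -46) -> [0.0, 0.0, 0.0] wz 1.946 rows>=13.0
(423.5, -212, 53, -46) -> [0.0, 0.0, 0.147] wz -0.0 rows>=2.9
(423.5, -212, 193, -46) -> [0.0, 0.0, -0.14] wz -0.0 rows>=2.8
(507, -393, 193, -3) -> [0.1882, 0.0657, -0.14] wz -0.7505 rows>=5.0
(507, -393, 62, -3) -> [0.1882, 0.0657, -0.009] wz -0.7505 rows>=2.6
t 29.8 pos [ 398.4 -389.3  206.2] yaw 177.0 gap 89.7 F [ 0.8 -1.2  0.8] gf 0.0 q [ -50.   -4.  108.    0.   75. -137.]
top tab 31 [555.  365.4 194.3]
top wB 27 [ 420.9 -212.7] med 1.7
     hi [ 403.6 -196.9   94.3] 60
side tab 43 [557.1 374.5 192.8]
side wB 158 [ 426.5 -210.8] med 1.7
     hi [ 405.7 -186.8   95. ] 35
```

Run:
```python
from h import *
plan([(423.5,-212,200,134),(423.5,-212,53,134)],start=[397,-387,200,177])
plan([(423.5,-212,193,134),(507,-393,193,177),(507,-393,62,177)])
```

```text
(423.5, -212, 200, 134) -> [-0.0173, 0.1761, 0.0] wz 0.7505 rows>=5.0
(423.5, -212, 53, 134) -> [-0.0173, 0.1761, 0.147] wz 0.7505 rows>=2.9
(423.5, -212, 193, 134) -> [0.0, 0.0, -0.14] wz -0.0 rows>=2.8
(507, -393, 193, 177) -> [-0.1882, -0.0657, -0.14] wz -0.7505 rows>=5.0
(507, -393, 62, 177) -> [-0.1882, -0.0657, -0.009] wz -0.7505 rows>=2.6
```

Request:
send_rows --moves '[-0.0173,0.1761,0,0,0,0.7505,0.95,-0.0173,0.1761,0,0,0,0.7505,0.95,-0.0173,0.1761,0,0,0,0.7505,0.95,-0.0173,0.1761,0,0,0,0.7505,0.95,-0.0173,0.1761,0,0,0,0.7505,0.95,-0.0173,0.1761,0,0,0,0.7505,0.95,-0.0173,0.1761,0,0,0,0.7505,0.95,-0.0173,0.1761,0.04,0,0,0.7505,0.95,-0.0173,0.1761,0.07,0,0,0.7505,0.95,-0.0173,0.1761,0.1,0,0,0.7505,0.95,-0.0173,0.1761,0.13,0,0,0.7505,0.95,-0.0173,0.1761,0.147,0,0,0.7505,0.95,-0.0173,0.1761,0.147,0,0,0.7505,0.95]'

```text
clock: 31.2
ee_pos: [420.2, -211.1, 49.2]
eef_rot: [[-0.695, 0.719, -0.007], [0.719, 0.695, 0.004], [0.008, -0.002, -1.0]]
contact_force: [0.2, 0.1, -0.2]
finger_gap: 90.1
gripper_force: 0.0
```

Request:
send_rows --moves '[0,0,0,0,0,0,0.5,0,0,0,0,0,0,0.5,0,0,0,0,0,0,0.5,0,0,0,0,0,0,0.5,0,0,0,0,0,0,0.5,0,0,0,0,0,0,0.5]' --grip_force 20

```text
clock: 31.8
ee_pos: [423.6, -212.4, 54.0]
eef_rot: [[-0.695, 0.719, 0.001], [0.719, 0.695, -0.001], [-0.002, 0.0, -1.0]]
contact_force: [0.2, 0.1, 4.7]
finger_gap: 62.0
gripper_force: 20.0
```

Request:
send_rows --moves '[0,0,-0.04,0,0,0,0.5,0,0,-0.09,0,0,0,0.5,0,0,-0.14,0,0,0,0.5,0,0,-0.14,0,0,0,0.5,-0.03,-0.01,-0.14,0,0,-0.12,0.5,-0.06,-0.02,-0.14,0,0,-0.24,0.5,-0.09,-0.03,-0.14,0,0,-0.36,0.5,-0.12,-0.042,-0.14,0,0,-0.48,0.5,-0.155,-0.055,-0.14,0,0,-0.62,0.5,-0.1882,-0.0657,-0.14,0,0,-0.7505,0.5,-0.1882,-0.0657,-0.14,0,0,-0.7505,0.5,-0.1882,-0.0657,-0.14,0,0,-0.7505,0.5,-0.1882,-0.0657,-0.1,0,0,-0.7505,0.5,-0.1882,-0.0657,-0.06,0,0,-0.7505,0.5,-0.1882,-0.0657,-0.025,0,0,-0.7505,0.5,-0.1882,-0.0657,-0.012,0,0,-0.7505,0.5,-0.1882,-0.0657,-0.009,0,0,-0.7505,0.5,-0.1882,-0.0657,-0.009,0,0,-0.7505,0.5]'

```text
clock: 33.6
ee_pos: [506.9, -393.0, 63.1]
eef_rot: [[-0.999, 0.052, 0.001], [0.052, 0.999, -0.001], [-0.001, -0.001, -1.0]]
contact_force: [0.1, 0.3, -0.9]
finger_gap: 61.4
gripper_force: 20.0
```

Request:
send_rows --moves '[0,0,0,0,0,0,0.85,0,0,0,0,0,0,0.85,0,0,0,0,0,0,0.85,0,0,0,0,0,0,0.85,0,0,-0.03,0,0,0,0.85,0,0,-0.07,0,0,0,0.85,0,0,-0.12,0,0,0,0.95,0,0,-0.17,0,0,0,0.95,0,0,-0.208,0,0,0,0.95,0,0,-0.208,0,0,0,0.95]'

```text
clock: 34.6
ee_pos: [508.8, -395.2, 279.3]
eef_rot: [[-0.999, 0.053, 0.011], [0.052, 0.999, -0.01], [-0.011, -0.009, -1.0]]
contact_force: [0.2, 0.0, 1.2]
finger_gap: 90.0
gripper_force: 0.0
```

Run:
```python
from h import *
plan([(672,240,270,129)],start=[507,-393,270,177])
```

```text
(672, 240, 270, 129) -> [-0.1316, 0.6408, 0.0] wz 0.8378 rows>=13.1
```

Request:
send_rows --moves '[-0.1316,0.6408,0,0,0,0.8378,1,-0.1316,0.6408,0,0,0,0.8378,1,-0.1316,0.6408,0,0,0,0.8378,1,-0.1316,0.6408,0,0,0,0.8378,1,-0.1316,0.6408,0,0,0,0.8378,1,-0.1316,0.6408,0,0,0,0.8378,1,-0.1316,0.6408,0,0,0,0.8378,1,-0.1316,0.6408,0,0,0,0.8378,1,-0.1316,0.6408,0,0,0,0.8378,1,-0.1316,0.6408,0,0,0,0.8378,1,-0.1316,0.6408,0,0,0,0.8378,1,-0.1316,0.6408,0,0,0,0.8378,1,-0.1316,0.6408,0,0,0,0.8378,1,-0.1316,0.6408,0,0,0,0.8378,1,-0.1316,0.6408,0,0,0,0.8378,1,-0.1316,0.6408,0,0,0,0.8378,1,-0.1316,0.6408,0,0,0,0.8378,1]'

```text
clock: 36.3
ee_pos: [671.4, 238.2, 269.8]
eef_rot: [[-0.628, 0.778, -0.0], [0.778, 0.628, -0.001], [-0.0, -0.001, -1.0]]
contact_force: [-0.1, 0.0, -0.1]
finger_gap: 95.1
gripper_force: 0.0
```

```bash
python3 look.py 8 ""; python3 -c "
import cv2,numpy as np
a=cv2.imread('pics/top8.png')[120:250,230:440];b=cv2.imread('pics/side8.png')[130:280,200:400]
a=cv2.resize(a,(480,297),interpolation=3);b=cv2.resize(b,(396,297),interpolation=3)
c=np.zeros((600,480,3),np.uint8);c[:297]=a;c[300:597,:396]=b;cv2.imwrite('pics/c9.png',c)"
```

```text
t 36.3 pos [671.4 238.2 269.8] yaw 128.9 gap 95.1 F [-0.1  0.  -0.1] gf 0.0 q [ 15.  14.  83.  -0.  83. -24.]
top tab 31 [554.6 365.5 194.6]
side tab 42 [557.3 374.2 192.9]
```

View pics/c9.png

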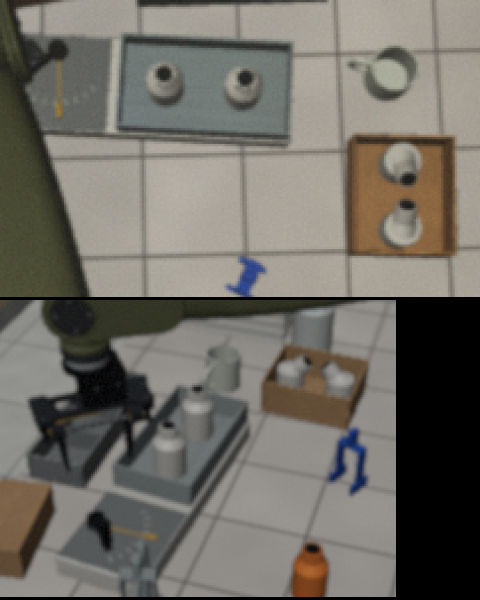

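Both sound bottles stand in the basket and both warped ones are in the box. The lever is still off. I'll grip its post now.

Request:
send_rows --moves '[0,0,0.05,0,0,0,1,0,0,0.1,0,0,0,1,0,0,0.14,0,0,0,1,0,0,0.165,0,0,0,1,0,0,0.165,0,0,0,1,0,0,0.165,0,0,0,0.1,0,0,0.165,0,0,0,0.1,0,0,0.165,0,0,0,0.1,0,0,0.165,0,0,0,0.1,0,0,0.165,0,0,0,0.1,0,0,0.165,0,0,0,0.1,0,0,0.165,0,0,0,0.1,0,0,0.165,0,0,0,0.1,0,0,0.165,0,0,0,0.1,0,0,0.165,0,0,0,0.1,0,0,0.165,0,0,0,0.1]' --grip_force 15

```text
clock: 38.0
ee_pos: [671.5, 240.1, 104.9]
eef_rot: [[-0.629, 0.777, 0.0], [0.777, 0.629, 0.0], [0.0, 0.0, -1.0]]
contact_force: [0.1, -0.3, -0.1]
finger_gap: 21.7
gripper_force: 15.0
```

Run:
```python
from h import *
C=(715.5,185.4)
plan([(C[0]+70*math.cos(math.radians(a)),C[1]+70*math.sin(math.radians(a)),105,round(129+(a-129)*51/51.3,1)) for a in (135,141,147,153,159,165,170,174,177,179,180.3)],start=[672,240,105,129])
```

```text
(666.0025253169417, 234.89747468305833, 105, 135.0) -> [-0.0002, -0.0079, 0.0] wz -0.1047 rows>=0.7
(661.0997826980121, 229.45242737348863, 105, 140.9) -> [-0.0013, -0.0151, 0.0] wz -0.2077 rows>=0.7
(656.7930602438203, 223.52473245105193, 105, 146.9) -> [-0.0032, -0.0222, 0.0] wz -0.3124 rows>=0.7
(653.1295433068143, 217.17933498176828, 105, 152.9) -> [-0.0059, -0.029, 0.0] wz -0.4171 rows>=0.7
(650.1493701451959, 210.48575646817102, 105, 158.8) -> [-0.0092, -0.0356, 0.0] wz -0.5201 rows>=0.7
(647.8851921597652, 203.51733315717647, 105, 164.8) -> [-0.0132, -0.0417, 0.0] wz -0.6248 rows>=0.7
(646.5634572891454, 197.55537243668513, 105, 169.8) -> [-0.017, -0.0465, 0.0] wz -0.7121 rows>=0.6
(645.8834673242209, 192.71699242873578, 105, 173.7) -> [-0.0203, -0.0501, 0.0] wz -0.7802 rows>=0.5
(645.5959325671798, 189.06351693700609, 105, 176.7) -> [-0.023, -0.0526, 0.0] wz -0.8325 rows>=0.3
(645.5106613390526, 186.62166845060986, 105, 178.7) -> [-0.0248, -0.0542, 0.0] wz -0.8674 rows>=0.2
(645.5009595426801, 185.03348253180064, 105, 180.0) -> [-0.026, -0.0552, 0.0] wz -0.8901 rows>=0.2
```

Request:
send_rows --moves '[-0.0002,-0.0079,0,0,0,-0.1047,0.1,-0.0013,-0.0151,0,0,0,-0.2077,0.1,-0.0032,-0.0222,0,0,0,-0.3124,0.1,-0.0059,-0.029,0,0,0,-0.4171,0.1,-0.0092,-0.0356,0,0,0,-0.5201,0.1,-0.0132,-0.0417,0,0,0,-0.6248,0.1,-0.017,-0.0465,0,0,0,-0.7121,0.1,-0.0203,-0.0501,0,0,0,-0.7802,0.1,-0.023,-0.0526,0,0,0,-0.8325,0.1,-0.0248,-0.0542,0,0,0,-0.8674,0.1,-0.0254,-0.0547,0,0,0,-0.8901,0.1,-0.0254,-0.0547,0,0,0,-0.8901,0.1,-0.0254,-0.0547,0,0,0,-0.8901,0.1,-0.0254,-0.0547,0,0,0,-0.8901,0.1]'

```text
clock: 39.4
ee_pos: [645.2, 185.3, 104.8]
eef_rot: [[-1.0, 0.001, 0.0], [0.001, 1.0, -0.001], [-0.0, -0.001, -1.0]]
contact_force: [3.2, -4.4, -1.8]
finger_gap: 21.6
gripper_force: 15.0
```

Request:
send_rows --moves '[0,0,0,0,0,0,0.3,0,0,0,0,0,0,0.6,0,0,0,0,0,0,0.8,0,0,0,0,0,0,0.8,0,0,0,0,0,0,0.8,0,0,-0.03,0,0,0,0.8,0,0,-0.08,0,0,0,0.8,0,0,-0.13,0,0,0,0.8,0,0,-0.18,0,0,0,0.8,0,0,-0.18,0,0,0,0.8,0.1,-0.15,-0.2,0,0,0,0.8,0.15,-0.3,-0.2,0,0,0,0.8,0.15,-0.3,-0.2,0,0,0,0.8,0.15,-0.3,-0.2,0,0,0,0.8,0.15,-0.3,-0.2,0,0,0,0.8,0.15,-0.3,-0.2,0,0,0,0.8,0.15,-0.3,-0.2,0,0,0,0.8,0.15,-0.3,-0.2,0,0,0,0.8,0.15,-0.3,-0.2,0,0,0,0.8]'

```text
clock: 41.3
ee_pos: [494.7, -114.4, 304.8]
eef_rot: [[-1.0, 0.002, 0.0], [0.002, 1.0, 0.001], [-0.0, 0.001, -1.0]]
contact_force: [-0.2, 0.4, 0.2]
finger_gap: 76.1
gripper_force: 0.0
```

```bash
cat > lev.py <<'E'
from h import *
import sys
np.set_printoptions(precision=1,suppress=True,linewidth=150)
st()
tag=sys.argv[1]
for n,b in(("side",(205,275,225,300)),("top",(130,180,235,275))):
    Pm,Z=[],[]
    for i in range(6):
        p,d,W=cap(n); Pm.append(p); Z.append(np.where(np.isnan(W),0,W))
    p=np.mean(Pm,0); W=np.median(Z,0); save(n+tag,p.astype(np.uint8)); np.save(n+tag+"_m.npy",p)
    dark=p.max(-1)<45; reg=np.zeros(dark.shape,bool); reg[b[0]:b[1],b[2]:b[3]]=1
    def line(mask,z,w=None,lo=0,hi=1e9):
        v,u=np.nonzero(mask); P=np.array([ray(n,a,c,z)[:2] for a,c in zip(u,v)]); w=np.ones(len(P)) if w is None else w[mask]
        c=np.average(P,axis=0,weights=w);e,V=np.linalg.eigh(np.cov(P.T,aweights=w));d=V[:,1]*-np.sign(V[0,1])
        return c,math.degrees(math.atan2(d[1],d[0]))%360,len(P)
    k=reg&(W[...,2]>112)&(W[...,2]<128); print(n,"knob(depth)",W[k].mean(0),k.sum(), "knob(ray@120)",np.mean([ray(n,u,v,120)[:2] for v,u in np.argwhere(k)],0))
    a=reg&(W[...,2]>64)&(W[...,2]<80)&(W[...,0]>640)&(W[...,0]<740)&dark
    print(n,"arm+hub",line(a,72)); hub=a&(W[...,0]>700); print("   hub",line(hub,72)[0])
    y=np.clip((p[...,0]+p[...,1])/2-p[...,2]-12,0,None); m=reg&(y>8)
    print(n,"brass",line(m,54.5,y))
E
python3 lev.py 9; python3 -c "
import cv2,numpy as np
a=cv2.imread('pics/top9.png')[128:183,228:283];b=cv2.imread('pics/side9.png')[205:275,225:300]
a=cv2.resize(a,(390,390),interpolation=3);b=cv2.resize(b,(400,390),interpolation=3)
cv2.imwrite('pics/c10.png',np.hstack([a,b]))"
```

```text
t 41.3 pos [ 494.7 -114.4  304.8] yaw 179.9 gap 76.1 F [-0.2  0.4  0.2] gf 0.0 q [ -19.  -13.  107.    0.   86. -109.]
side knob(depth) [635.2 114.4 118.7] 95 knob(ray@120) [634.6 115.8]
side arm+hub (array([702.2, 154.3]), 100.06974591299914, 115)
   hub [718.3 136.1]
side brass (array([648.1, 184.5]), 171.4491629181221, 70)
top knob(depth) [645.8 184.1 118.2] 27 knob(ray@120) [645.4 183.9]
top arm+hub (array([705.5, 183.9]), 181.52338259319237, 45)
   hub [713.3 183.9]
top brass (array([613.7, 185.3]), 179.8809144811268, 31)
```

View pics/c10.png

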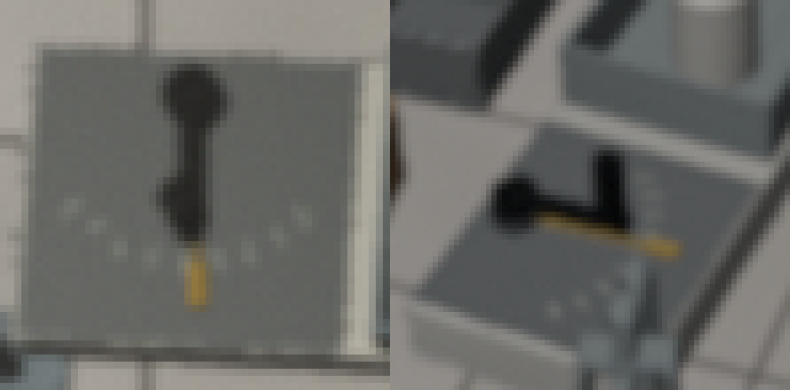

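Run:
```python
from h import *
np.set_printoptions(precision=1,suppress=True,linewidth=150)
for n in("top","side"):
    p=np.load(n+"9_m.npy");g=p.mean(-1)
    # sample image on world plane z, cross-sections in y for each x
    m=imaging.camera_model(n)
    def samp(z,x,ys,f):
        pts=np.array([[x,y,z] for y in ys],float)
        q=cv2.projectPoints(pts,np.array(m["rvec"]),np.array(m["tvec"]),np.array(m["camera_matrix"]),None)[0].reshape(-1,1,2).astype(np.float32)
        return cv2.remap(f.astype(np.float32),q,None,cv2.INTER_CUBIC).ravel()
    ys=np.arange(150,220,.5)
    out=[]
    for x in range(664,700,4):
        a=samp(72,x,ys,g); w=np.clip(70-a,0,None);w[(ys<170)|(ys>202)]=0
        out.append((x,(w*ys).sum()/max(w.sum(),1e-6),w.sum()/70*.5))
    print(n,"arm",np.array(out).T)
    yel=(p[...,0]+p[...,1])/2-p[...,2]-10; out=[]
    for x in range(596,690,6):
        a=np.clip(samp(54.5,x,ys,yel),0,None); out.append((x,(a*ys).sum()/max(a.sum(),1e-6),a.max()))
    print(n,"brass",np.array(out).T)
    # hub: dark disc at z=74, x 690-745
    out=[]
    for x in range(704,736,4):
        a=samp(72,x,ys,g);w=np.clip(70-a,0,None);out.append((x,(w*ys).sum()/max(w.sum(),1e-6),w.sum()/70*.5))
    print(n,"hub",np.array(out).T)
W=np.load("side8.npy").reshape(-1,3)
```

```text
top arm [[664.  668.  672.  676.  680.  684.  688.  692.  696. ]
 [188.7 186.4 185.2 184.5 184.4 184.5 184.5 184.  183.1]
 [  8.1   6.    4.8   4.3   4.3   4.3   4.4   4.6   5.8]]
top brass [[596.  602.  608.  614.  620.  626.  632.  638.  644.  650.  656.  662.  668.  674.  680.  686. ]
 [185.8 185.4 185.4 185.3 185.3 185.5 185.6   0.    0.    0.    0.    0.    0.    0.    0.    0. ]
 [  0.7  44.7  63.4  61.8  58.   33.1  17.1   0.    0.    0.    0.    0.    0.    0.    0.    0. ]]
top hub [[704.  708.  712.  716.  720.  724.  728.  732. ]
 [182.3 182.6 183.3 184.2 184.7 185.1 185.    0. ]
 [ 10.5  12.2  12.7  12.2  11.2   9.1   4.6   0. ]]
side arm [[664.  668.  672.  676.  680.  684.  688.  692.  696. ]
 [184.3 186.8 189.9 189.8 189.5 189.5 189.8 190.4 191.3]
 [ 18.1  13.1  10.6  11.1  10.5   9.9  10.3  11.9  13. ]]
side brass [[596.  602.  608.  614.  620.  626.  632.  638.  644.  650.  656.  662.  668.  674.  680.  686. ]
 [  0.  187.4 186.2 186.  185.8 185.8 186.6 186.6 185.6 185.1 184.6 184.9 185.1 185.1 185.  185.1]
 [  0.    5.9  40.6  45.   43.1  32.2  18.1  17.   18.1  19.7  22.7  22.7  21.3  23.8  23.8  24.8]]
side hub [[704.  708.  712.  716.  720.  724.  728.  732. ]
 [197.1 196.  194.4 193.  191.6 190.  188.6 186. ]
 [ 25.2  29.   32.1  33.2  31.7  26.3  13.9   1.5]]
```

```bash
python3 -c "
import cv2,numpy as np
a=cv2.imread('pics/top9.png')[120:255,150:440];b=cv2.imread('pics/side9.png')[130:340,190:410]
a=cv2.resize(a,(640,298),interpolation=3);b=cv2.resize(b,(314,300),interpolation=3)
c=np.zeros((600,640,3),np.uint8);c[:298]=a;c[300:,:314]=b;cv2.imwrite('pics/c11.png',c)"
```

```text
(no output)
```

View pics/c11.png

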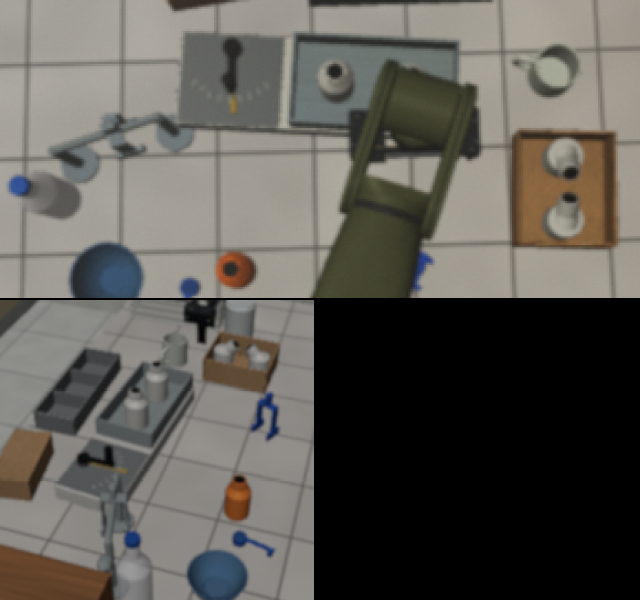

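The final picture shows everything in place. The tong is on the rail, both sound bottles are upright in the basket, and both warped ones are in the box. The lever lies over the brass marker and the bystanders are where they were. I'm handing it in.

```bash
python3 -c "
from cell import workorder
print(workorder.job_done())"
```

```text
the job is handed in; nothing more can be done
None
```

I handed the job in with the lever first turned off to its stop, the tong on the rail, two sound bottles in the basket, two warped ones in the box, and the lever last set to the marker, within about 1° by camera measurement; the verdict wasn't shown.

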